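Tip out the rinsed radishes and hold the straining cup over the drainer spout to drip

ROBOT

A 6-joint arm with a two-finger parallel gripper is mounted at the origin on the work surface. World frame = base frame: x ahead of the robot, y to its left, z up, the work surface at z = 0. Lengths are in m, angles in rad, forces in N, time in s.
With the tool pointing down it reaches from about 0.375 to 0.9 m from the base axis. Payload 3.1 kg.
Tool frame: the origin (TCP) lies midway between the tips of the shut fingers; the grasp point (between the pads) lies pinch_z behind it (pinch_z is the distance from the TCP to the grasp point, in m); z points along the fingers, x is the direction in which the jaws open and shut, and the axes are right-handed (so a half turn about z gives the same grasp; the last joint's range is limited). The gripper opens to 87 mm and grips with 3 to 60 N. Pads are 19 mm wide; open, the fingers measure 117 mm over their backs; the gripper's body (75 mm by 190 mm) begins 51 mm behind the grasp point.
Start: joints at [-1.419, 0.527, 1.433, -0, 1.181, -0.178], TCP at [0.203, -0.591, 0.223] pointing down, gripper open.
Joint ranges: [-3.08, 3.08], [-0.75, 2.2], [0.22, 2.44], [-1.43, 4.57], [0, 2.65], [-2.85, 2.85]. Speed limits (rad/s): [2.79, 2.79, 3.14, 3.14, 3.14, 3.14].

INTERFACE

Orientations are given as [roll, pitch, yaw] about the fixed x, y, z axes, in that order (R = Rz(yaw) Ry(pitch) Rx(roll)).
In Python, from workcell import * gives the robot as it stands.
- The arm moves only by the tool apply_moves, never from a script. Its argument "series" is a list of rows, each an object of numbers: "dx", "dy", "dz": the shift along the tool's x, y, z as a fraction of full scale; "rx", "ry", "rz": the turn, a rotation vector about the tool's x, y, z as a fraction of full scale; "fingers": the gripper command: -1 is fully open, 1 is shut, values between are in proportion. A call has 1 to 12 rows; each row is the pose to reach, as a shift and turn from the pose commanded when the call began, along the tool's axes at that moment, turning the shorter way round; what a row does not reach only later rows make up. Full scale, the value 1, is 40 cm for a shift and 360 degrees for a turn. A row lasts 1/8 s, in which the tool goes at most 62.5 mm and 10.7 degrees, less where a joint would pass 70% of its speed; a pose out of reach is approached as far as the arm can. A call with a number of a shift or a turn outside -1 to 1 is refused whole. A call with a gripper value outside its range is refused whole. The fingers move at their own pace and stop on an object; "newtons" is the grip in N (left out, the last holds). Time passes only in rows, so rows that repeat a pose let the fingers close. It gives the time, the measured TCP pose, the force and the opening at its end, in the units of the state.
- sense(): the state, without advancing time (a new reading comes with each control period).
- read_camera(name): name is "side" or "top"; returns a dict with "img" (480x640x3 uint8, red, green, blue), "fx", "fy", "cx", "cy" (pixels), "distortion" ([k1, k2, p1, p2, k3] as OpenCV has them; the pictures are not rectified), "extrinsics" (4x4, takes a point from camera to world coordinates). Camera axes: x right, y down, z forward; pixel columns grow to the right and rows downward; lengths in m; the calibration is good to about 2 mm. A picture is of the moment at which its call begins. There is no depth.
- job_done(): hands the job in, once; it reports no verdict.
Trained networks look in a picture, given as the dict that the camera call returned (one of the last four; its "shot" number tells which), for a name from the list of things; names that differ only in an ending like _2 or _b are one class to them, and where a whole thing is asked for, a point or a joint stands for the part that bears it (a point fixed in the world has none). Each returns a list of dicts, best first, with "conf" (0 to 1); they miss things now and then, are a little off and sometimes report something else, mostly with a low value. They report only what shows in the picture. A call takes as long as a camera call. They do not tell look-alikes from the thing itself.
- regions_of(target, picture): "mask" (480x640 bool, what is visible of it) and "centre" ([column, row] in pixels, amid what is visible of it).
The state is a dict: "time": time; "qpos": joint angles; "dq": joint speeds; "joint_efforts": joint torques, N m; "ee_pos": TCP position; "tcp_rot": TCP orientation; "wrist_force": force on the tool from outside, world axes, zero at the start; "moment": the same for the moment, N m; "gripper_width": finger opening in m.
Only numpy, scipy, OpenCV 4.12 (cv2) and the standard library are available. Lean on these libraries where they do the work, as an engineer would, in place of code of your own. Each camera call takes 0.05 s, during which the arm holds its last target.

TASK

From close above, gently tip the six rinsed radishes out of the perforated steel straining cup into the steel rice bowl, leaving the bowl standing where it is. Then carry the empty, still wet cup over the dish drainer and finish holding it upright and still, centred two or three centimetres above the drainer's spout, so that it can drip off there: keep hold of it, do not set it down or let it touch the drainer, and do not disturb the clean dishes in the rack.

Things in the scene. Friction and masses are not known exactly. Their poses are not given: they have to be found in the camera images.
- cup_center (a point): Perforated steel straining cup, round, open at the top, upright on the counter with six radishes in it. 90 mm high, outside diameter 58 mm at the bottom widening to 67 mm at the top (63 mm half-way up; a thin rim bead is 70 mm), wall 3 mm, floor 4 mm, about 0.14 kg empty. This point: on its axis half-way up, 45 mm above its underside; z points towards the mouth.
- cup_base (a point): Centre of the underside of the straining cup (45 mm below cup_center on the cup's axis); same axes.
- bowl: Steel rice bowl standing on the counter, round: outside diameter 128 mm at the rim, 60 mm high, wall 3 mm. Origin: centre of its underside; z points up.
- bowl_in (a point): Centre of the rice bowl's inner floor, 4 mm above its underside.
- drainer: Blue plastic dish drainer, fixed to the counter: a drip tray 260 mm (its x) by 340 mm (its y) with a 42 mm high rim, and a rack in it 236 by 300 mm whose top bar is 95 mm above the counter. Dishes stand in it up to about 255 mm above the counter. Origin: centre of its underside on the counter; z up; its +y end faces the sink and carries the spout.
- spout_mouth (a point): Centre of the open top of the drainer's spout, in the plane of its upper edges, 44 mm out from its hinge. The spout is a blue trough hinged to the tray's +y end and sloping down to the sink: 84 mm wide (its x), 86 mm long plus a narrower 22 mm nose, edges 19 mm above the trough floor. z is square to the plane of the edges, y points away from the tray.
- spout (a joint): Tilt of the spout about its hinge on the tray: 0 level, positive slopes down to the sink (rad, up to 0.35); friction keeps it where it is left. The tray's end wall (42 mm high) is about 44 mm from spout_mouth, the rack's end bar (95 mm high) 62 mm. A thumb lever 30 mm high stands by the hinge, beside the trough on its +x side.
- radish1_center (a point): Centre of radish 1 of 6: a trimmed round red radish, 23 mm across, 10 g, a firm ball that rolls; it starts in the straining cup.
- radish2_center (a point): Centre of radish 2 of 6: a trimmed round red radish, 23 mm across, 10 g, a firm ball that rolls; it starts in the straining cup.
- radish3_center (a point): Centre of radish 3 of 6: a trimmed round red radish, 23 mm across, 10 g, a firm ball that rolls; it starts in the straining cup.
- radish4_center (a point): Centre of radish 4 of 6: a trimmed round red radish, 23 mm across, 10 g, a firm ball that rolls; it starts in the straining cup.
- radish5_center (a point): Centre of radish 5 of 6: a trimmed round red radish, 23 mm across, 10 g, a firm ball that rolls; it starts in the straining cup.
- radish6_center (a point): Centre of radish 6 of 6: a trimmed round red radish, 23 mm across, 10 g, a firm ball that rolls; it starts in the straining cup.
- tumbler_center (a point): Clear glass tumbler standing mouth down in the rack, 70 mm across, 115 mm high. Point: its centre half-way up. Leave it alone.
- chopstick_cup_center (a point): Wooden chopstick cup standing in the rack, 68 mm across, 105 mm high, with chopsticks that stick up to 222 mm above its underside. Point: on its axis, half-way up the cup. Leave it alone.
- saucer_center (a point): Small green saucer, 110 mm across, standing on edge between the rack's prongs. Point: the centre of its disc. Leave it alone.
Things that resemble listed ones, but are neither listed nor needed, are in the scene too. What is shaped like the bowl but orange is not meant. Leave any blue or purple look-alike of the part that bears cup_center alone.

How it is judged:
On the way, in this order (a step that is already met when the one before it is completed fails the run):
1. all six radishes lie in the rice bowl (horizontal distance between each of radish1_center, radish2_center, radish3_center, radish4_center, radish5_center, radish6_center and bowl_in below 0.058 m and z of radish1_center in the frame of bowl between 0.004 and 0.065 m and z of radish2_center in the frame of bowl between 0.004 and 0.065 m and z of radish3_center in the frame of bowl between 0.004 and 0.065 m and z of radish4_center in the frame of bowl between 0.004 and 0.065 m and z of radish5_center in the frame of bowl between 0.004 and 0.065 m and z of radish6_center in the frame of bowl between 0.004 and 0.065 m and height (world z) of cup_base above 0.03 m), for 0.2 s.
2. the cup is held over the spout (horizontal distance between cup_base and spout_mouth below 0.018 m and angle between cup_center's own z axis and vertical below 0.15 rad and contact force between the fingers and cup above 1 N), for 0.2 s.
At the end, for the whole second after the job is handed in: All six radishes in the bowl, it upright, moved under 60 mm. Cup held still, upright (0.15 rad), its underside within 18 mm of the spout mouth's centre sideways and 10 to 45 mm above its upper edges, not touching the drainer. Tumbler, chopstick cup and saucer moved under 20 mm (all of step 2 and horizontal distance between each of radish1_center, radish2_center, radish3_center, radish4_center, radish5_center, radish6_center and bowl_in below 0.058 m and z of radish1_center in the frame of bowl between 0.004 and 0.065 m and z of radish2_center in the frame of bowl between 0.004 and 0.065 m and z of radish3_center in the frame of bowl between 0.004 and 0.065 m and z of radish4_center in the frame of bowl between 0.004 and 0.065 m and z of radish5_center in the frame of bowl between 0.004 and 0.065 m and z of radish6_center in the frame of bowl between 0.004 and 0.065 m and angle between bowl's own z axis and vertical below 0.2 rad and distance of bowl_in from where it was at the start of the episode below 0.06 m and z of cup_base in the frame of spout_mouth between 0.01 and 0.045 m and contact force between cup and drainer below 0.1 N and linear speed of cup below 0.03 m/s and angular speed of cup below 0.2 rad/s and distance of each of tumbler_center, chopstick_cup_center, saucer_center from where it was at the start of the episode below 0.02 m); the arm keeps its last pose, push and grip.
It fails at once if the straining cup touches the drainer or its spout (contact force between cup and drainer above 0.5 N).
It fails at once if a dish in the rack is knocked out of place (distance of any of tumbler_center, chopstick_cup_center, saucer_center from where it was at the start of the episode above 0.03 m).
It fails at once if a radish is thrown or dropped from a height (linear speed of any of radish1, radish2, radish3, radish4, radish5, radish6 above 2 m/s).
It fails at once if the rice bowl is pushed away or tipped over (distance of bowl_in from where it was at the start of the episode above 0.06 m or angle between bowl's own z axis and vertical above 0.5 rad).
It also fails if it takes over 72 s, if anything falls off the work surface, if the arm or the gripper's body presses on something with over 40 N, if the wrist force passes 120 N, or if a joint passes its speed limit or range.

## Working session

There is one attempt and no reset: what is moved stays moved. The work goes in short steps, Python scripts to look and compute and a tool call to move; the robot and the scene stay as the last step left them, time stands still between calls to the robot, and variables do not carry over. Pictures are saved under pics/ and viewed, and the job is handed in when it is done.

Besides the shell and the picture viewer there is one more tool, called after "Call:" in YAML: its name, and indented under it one key for each argument. apply_moves: Moves the arm, as the interface text tells. Shift numbers are shares of 40 cm and turn numbers shares of 360 degrees, none past 1 either way. Its arguments: {"type":"object","properties":{"series":{"type":"array","items":{"type":"object","properties":{"dx":{"type":"number"},"dy":{"type":"number"},"dz":{"type":"number"},"rx":{"type":"number"},"ry":{"type":"number"},"rz":{"type":"number"},"fingers":{"type":"number"}}}},"newtons":{"type":"number"}},"required":["series"]}

```bash
mkdir -p pics; ls
cat > h.py <<'E'
from workcell import *
import numpy as np, cv2
from scipy.spatial.transform import Rotation as R
def save(p,n,crop=None,scale=1):
    im=p["img"]
    if crop: im=im[crop[1]:crop[3],crop[0]:crop[2]]
    if scale!=1: im=cv2.resize(im,None,fx=scale,fy=scale,interpolation=cv2.INTER_CUBIC)
    cv2.imwrite("pics/"+n,im[:,:,::-1])
def KD(p):
    return np.array([[p["fx"],0,p["cx"]],[0,p["fy"],p["cy"]],[0,0,1.]]),np.array(p["distortion"],float)
def ray(p,uv):
    K,D=KD(p); u=cv2.undistortPoints(np.array([[uv]],float),K,D)[0,0]
    E=np.array(p["extrinsics"]); d=E[:3,:3]@np.array([u[0],u[1],1]); return E[:3,3],d/np.linalg.norm(d)
def atz(p,uv,z):
    o,d=ray(p,uv); return o+d*(z-o[2])/d[2]
def proj(p,X):
    K,D=KD(p); E=np.linalg.inv(np.array(p["extrinsics"]))
    return cv2.projectPoints(np.atleast_2d(np.array(X,float)),cv2.Rodrigues(E[:3,:3])[0],E[:3,3],K,D)[0][:,0]
def tri(p1,u1,p2,u2):
    o1,d1=ray(p1,u1);o2,d2=ray(p2,u2)
    A=np.stack([d1,-d2],1);s=np.linalg.lstsq(A,o2-o1,rcond=None)[0]
    a=o1+d1*s[0];b=o2+d2*s[1];return (a+b)/2,np.linalg.norm(a-b)
E
python3 - <<'E'
from h import *
import pickle
s=sense();print(s)
try:print(pinch_z)
except Exception as e:print(e)
P={}
for n in("side","top"):
    p=read_camera(n);save(p,n+"0.png");P[n]=p
    print(n,np.round(p["extrinsics"],3).tolist(),p["fx"],p["distortion"])
    for t in["cup_center","bowl","drainer","spout","radish1_center","tumbler_center"]:
        print(t,[(np.round(r["centre"]).tolist(),round(r["conf"],2),int(r["mask"].sum())) for r in regions_of(t,p)])
pickle.dump(P,open("p0.pkl","wb"))
E
```

```text
pics
{'time': 0.0, 'qpos': array([-1.41851725e+00,  5.28454489e-01,  1.43391358e+00, -5.68657356e-06,
        1.18141929e+00, -1.78498463e-01]), 'dq': array([ 0.00040102,  0.0005991 ,  0.00024758, -0.00165371, -0.00040457,
       -0.00043354]), 'joint_efforts': array([-2.66900643e-04, -4.40039098e+01, -1.76590419e+01,  6.32768590e-02,
        5.80664689e-02, -1.61919024e-04]), 'ee_pos': array([ 0.20289872, -0.59035955,  0.22157524]), 'tcp_rot': array([-3.14120815e+00,  2.16076445e-03, -1.24001621e+00]), 'wrist_force': array([-0.66483558, -0.02206813, -0.20352341]), 'moment': array([0.02429019, 0.02946928, 0.00106519]), 'gripper_width': 0.08695155506342472}
0.0187
side [[-0.803, -0.435, 0.407, 0.11], [-0.596, 0.582, -0.554, 0.539], [0.004, -0.687, -0.727, 0.894], [0.0, 0.0, 0.0, 1.0]] 528.964255953149 [0.02632318 0.         0.         0.         0.        ]
cup_center [([378.0, 191.0], 0.97, 1139), ([367.0, 154.0], 0.94, 974), ([415.0, 167.0], 0.77, 986)]
bowl [([324.0, 172.0], 0.98, 1540), ([372.0, 260.0], 0.88, 2320), ([306.0, 220.0], 0.76, 1945)]
drainer [([216.0, 367.0], 0.86, 23246)]
spout [([160.0, 432.0], 0.76, 3547), ([216.0, 368.0], 0.32, 23244)]
radish1_center []
tumbler_center [([239.0, 284.0], 0.72, 1987)]
top [[0.017, -0.998, 0.059, 0.485], [-1.0, -0.016, 0.009, -0.064], [-0.008, -0.059, -0.998, 1.324], [0.0, 0.0, 0.0, 1.0]] 586.9240546136526 [-0.02481564  0.          0.          0.          0.        ]
cup_center [([461.0, 245.0], 0.87, 554), ([516.0, 258.0], 0.79, 1089), ([507.0, 198.0], 0.71, 1095)]
bowl [([448.0, 175.0], 0.91, 2594), ([365.0, 204.0], 0.84, 2641), ([364.0, 290.0], 0.68, 2713)]
drainer [([211.0, 243.0], 0.67, 17705)]
spout [([127.0, 243.0], 0.59, 1704)]
radish1_center []
tumbler_center [([250.0, 214.0], 0.88, 886)]
```

View pics/side0.png

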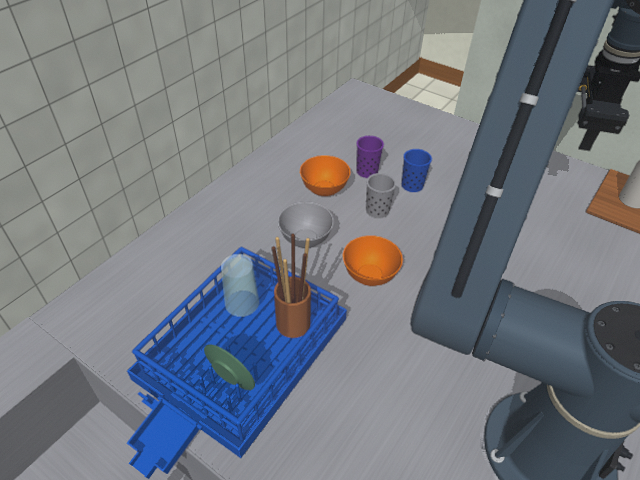

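View pics/top0.png

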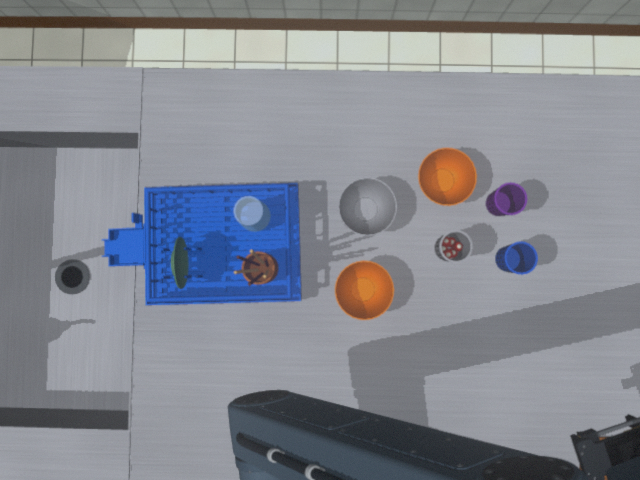

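Run:
```python
from h import *
import pickle
P=pickle.load(open("p0.pkl","rb"))
save(P["side"],"sc.png",(270,100,470,290),4)
save(P["top"],"tc.png",(320,140,560,320),3.3)
```

```text
(no output)
```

Cup candidates are steel with radishes at side (378,195) / top (454,246), purple at (368,156) / (507,198), and blue at (416,170) / (517,258); the steel one is the right one. Bowl candidates are steel at side (306,224) / top (367,206), and orange at (325,175) and (373,260); again steel is right. Next I'll check close crops.

View pics/sc.png

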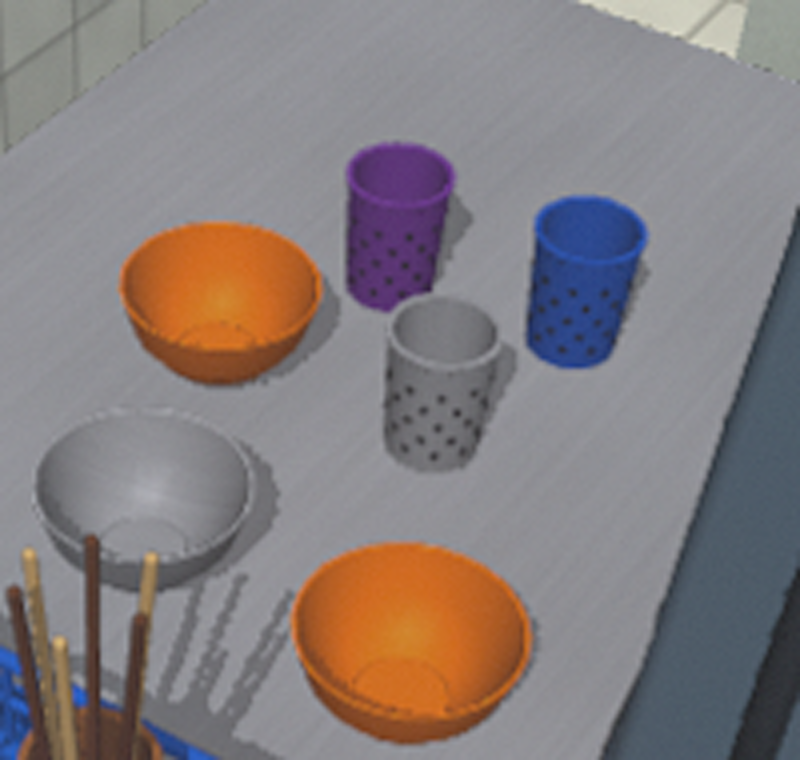

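View pics/tc.png

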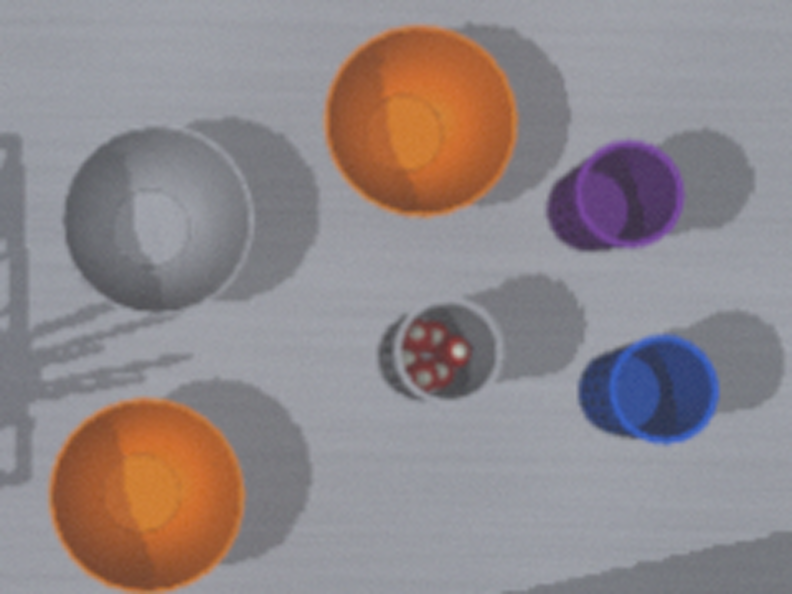

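Run:
```python
from h import *
import pickle
from scipy.optimize import least_squares
P=pickle.load(open("p0.pkl","rb"))
S,T=P["side"],P["top"]
# get masks again from fresh pictures
S=read_camera("side");T=read_camera("top")
out={}
def pick(t,p,c):
    r=[q for q in regions_of(t,p)]
    r=min(r,key=lambda q:np.hypot(*(np.array(q["centre"])-c)));return r["mask"]
M={("cup","s"):pick("cup_center",S,(378,191)),("cup","t"):pick("cup_center",T,(455,246)),
("bowl","s"):pick("bowl",S,(306,220)),("bowl","t"):pick("bowl",T,(365,204))}
for k in M:
    ys,xs=np.nonzero(M[k]);print(k,xs.min(),xs.max(),ys.min(),ys.max())
# silhouette fit: convex hull of rim/base circles
def sil(p,xy,rings):
    a=np.linspace(0,2*np.pi,60)
    pts=np.concatenate([np.stack([xy[0]+r*np.cos(a),xy[1]+r*np.sin(a),0*a+z],1) for r,z in rings])
    return cv2.convexHull(proj(p,pts).astype(np.float32))[:,0]
for n,rings in(("cup",[(.029,0),(.035,.088),(.0335,.09)]),("bowl",[(.064,.06),(.03,0)])):
    for v,p in(("s",S),("t",T)):
        ys,xs=np.nonzero(M[n,v]); h=M[n,v]
        bb=np.array([xs.min(),xs.max()+1,ys.min(),ys.max()+1])
        def f(xy):
            q=sil(p,xy,rings);return [q[:,0].min()-bb[0],q[:,0].max()-bb[1],q[:,1].min()-bb[2],q[:,1].max()-bb[3]]
        x0=atz(p,((bb[0]+bb[1])/2,(bb[2]+bb[3])/2),.04)[:2]
        r=least_squares(f,x0);print(n,v,r.x.round(4),np.round(r.fun,1))
save(T,"spt.png",(90,190,210,310),5); save(S,"sps.png",(110,350,270,480),4)
pickle.dump({"side":S,"top":T},open("p1.pkl","wb"))
```

```text
('cup', 's') 366 395 173 217
('cup', 't') 435 471 230 262
('bowl', 's') 278 331 201 246
('bowl', 't') 339 395 177 234
cup s [ 0.5468 -0.3558] [ 0.4  0.7 -2.5 -2.6]
cup t [ 0.5419 -0.3511] [1.7 3.2 0.2 0.3]
bowl s [ 0.6301 -0.1654] [-0.1  2.  -1.3 -1. ]
bowl t [ 0.6295 -0.1611] [-0.8  1.4 -1.  -0.1]
```

Run:
```python
from h import *
print(sense()["time"])
```

```text
1.0
```

View pics/spt.png

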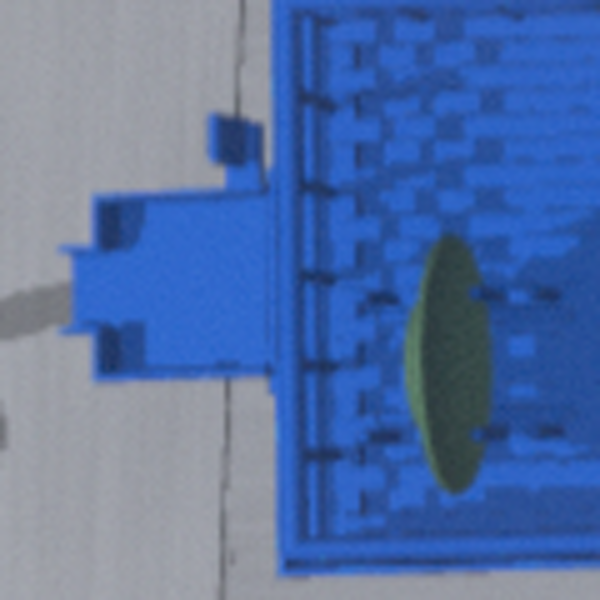

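View pics/sps.png

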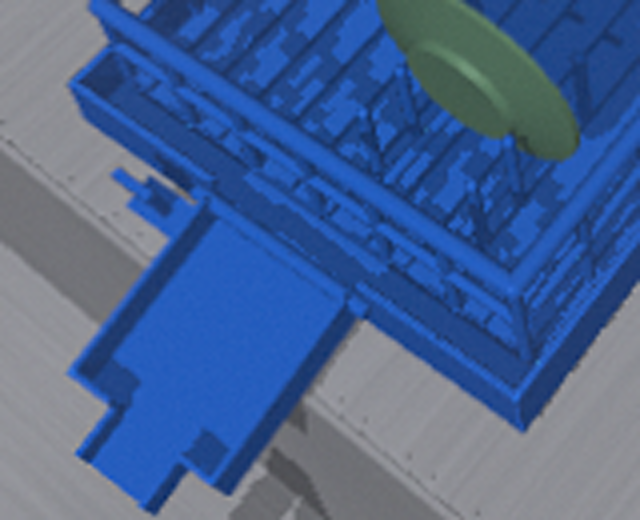

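Run:
```python
from h import *
import pickle
from scipy.optimize import least_squares
P=pickle.load(open("p1.pkl","rb"));S,T=P["side"],P["top"]
def sil(p,xy,rings):
    a=np.linspace(0,2*np.pi,90)
    pts=np.concatenate([np.stack([xy[0]+r*np.cos(a),xy[1]+r*np.sin(a),0*a+z],1) for r,z in rings])
    return proj(p,pts)
B={("cup","s"):(366,396,173,218),("cup","t"):(435,472,230,263),("bowl","s"):(278,332,201,247),("bowl","t"):(339,396,177,235)}
for n,rings in(("cup",[(.029,0),(.035,.088),(.0335,.09)]),("bowl",[(.064,.06),(.03,0)])):
    F=[]
    for v,p in(("s",S),("t",T)):
        bb=B[n,v]
        def f(xy):
            q=sil(p,xy,rings);return np.array([q[:,0].min()-bb[0],q[:,0].max()-bb[1],q[:,1].min()-bb[2],q[:,1].max()-bb[3]])
        x0=atz(p,((bb[0]+bb[1])/2,(bb[2]+bb[3])/2),.04)[:2]
        F.append(f)
        r=least_squares(f,x0);print(n,v,r.x.round(4),np.round(r.fun,1))
    r=least_squares(lambda x:np.concatenate([g(x) for g in F]),x0);print(n,r.x.round(4))
for n,t,s in [("far+x",(109,229),(127.5,443.7)),("far-x",(109.4,266),(167,473.2)),("near+x",(144.4,227.4),(161.2,401.2)),("near-x",(144.4,265),(199.5,427.5))]:
    X,e=tri(T,t,S,s);print(n,X.round(4),round(e,4))
# drainer tray corners (top rim z=.042)
for uv in [(145.5,189),(146.5,304.5),(300,183),(301,300)]: print(atz(T,uv,.042).round(4))
```

```text
cup s [ 0.5431 -0.3469] [-0.2  0.2 -0.   0. ]
cup t [ 0.5423 -0.3458] [-0.7  0.7 -0.1  0.1]
cup [ 0.5423 -0.3458]
bowl s [ 0.6297 -0.1612] [-1.1  1.1 -0.3  0.1]
bowl t [ 0.6283 -0.1604] [-1.1  1.1 -0.4  0.4]
bowl [ 0.6283 -0.1604]
far+x [0.5722 0.4162 0.0137] 0.0008
far-x [0.4869 0.4116 0.01  ] 0.0064
near+x [0.5766 0.3326 0.0267] 0.0007
near-x [0.4912 0.3283 0.0259] 0.0044
[0.6603 0.3282 0.042 ]
[0.4067 0.3175 0.042 ]
[ 0.6787 -0.0128  0.042 ]
[ 0.4225 -0.0197  0.042 ]
```

Call:
apply_moves:
  series:
    - {"dz": -0.1, "rx": 0.025, "fingers": -1}
    - {"dz": -0.15, "rx": 0.05}
    - {"dz": -0.2, "rx": 0.08}
    - {"dz": -0.2, "rx": 0.1}
    - {"dz": -0.2, "rx": 0.1}

```text
$.series[0]: bad value
```

Run:
```python
from h import *
s=sense();print(s["time"],s["qpos"].round(4).tolist(),s["ee_pos"].round(4).tolist(),s["tcp_rot"].round(4).tolist())
```

```text
1.0 [-1.4185, 0.5275, 1.4327, -0.0, 1.1814, -0.1785] [0.203, -0.5911, 0.2226] [3.1416, -0.0, -1.24]
```

Call:
apply_moves:
  series:
    - {"dx": 0, "dy": 0, "dz": -0.1, "rx": 0.025, "ry": 0, "rz": 0, "fingers": -1}
    - {"dx": 0, "dy": 0, "dz": -0.15, "rx": 0.05, "ry": 0, "rz": 0, "fingers": -1}
    - {"dx": 0, "dy": 0, "dz": -0.2, "rx": 0.08, "ry": 0, "rz": 0, "fingers": -1}
    - {"dx": 0, "dy": 0, "dz": -0.2, "rx": 0.1, "ry": 0, "rz": 0, "fingers": -1}
    - {"dx": 0, "dy": 0, "dz": -0.2, "rx": 0.1, "ry": 0, "rz": 0, "fingers": -1}
  newtons: 40

```text
time: 1.62
ee_pos: [0.2009, -0.5915, 0.3009]
tcp_rot: [-2.514, 0.003, -1.244]
wrist_force: [0.7, 0.3, -0.9]
gripper_width: 0.0873
```

Run:
```python
from h import *
s=sense();print(s["time"],s["qpos"].round(4).tolist(),s["ee_pos"].round(4).tolist(),s["tcp_rot"].round(4).tolist())
```

```text
1.625 [-1.6943, 0.543, 1.3418, 0.556, 1.5663, -0.5413] [0.2009, -0.5915, 0.3009] [-2.5137, 0.003, -1.2436]
```

```bash
cat > kin.py <<'E'
import numpy as np
from scipy.spatial.transform import Rotation as R
def rz(a):return R.from_euler('z',a)
def ry(a):return R.from_euler('y',a)
def ori(q,s4=1,s6=1):return rz(q[0])*ry(q[1]+q[2])*rz(s4*q[3])*ry(q[4])*rz(s6*q[5]+np.pi)
def cols(q):
    A=rz(q[0]);B=A*ry(q[1]);C=A*ry(q[1]+q[2]);D=C*rz(q[3])*ry(q[4])
    z=[0,0,1];x=[1,0,0]
    Dx=C*rz(q[3])
    return np.stack([np.array([0,0,1.]),A.apply(x),B.apply(z),C.apply(x),C.apply(z),D.apply(x),D.apply(z)],1)
DATA=[([-1.4185,0.5275,1.4327,-0.0,1.1814,-0.1785],[0.203,-0.5911,0.2226]),
([-1.6943,0.543,1.3418,0.556,1.5663,-0.5413],[0.2009,-0.5915,0.3009])]
E
python3 - <<'E'
from kin import *
for q,p in DATA:
    print(ori(q).as_euler('xyz').round(4))
A=np.concatenate([cols(q) for q,p in DATA]);b=np.concatenate([p for q,p in DATA])
print(np.linalg.svd(A)[1].round(3));print(np.linalg.lstsq(A,b,rcond=None)[0].round(4))
E
```

```text
[-3.1416  0.     -1.24  ]
[-2.5136  0.0029 -1.2436]
[2.785 2.438 0.51  0.2   0.044 0.   ]
[ 0.7341  0.1792  1.0373  0.8658  0.2394 -0.0209  0.5159]
```

```bash
cat >> h.py <<'E'
def frame(tyaw,a,roll=0):
    """tool frame: z along yaw tyaw, pitched a below horizontal; roll=0: tool x horizontal to the right of t (z cross up)"""
    t=np.array([np.cos(tyaw)*np.cos(a),np.sin(tyaw)*np.cos(a),-np.sin(a)])
    x=np.array([np.sin(tyaw),-np.cos(tyaw),0]); y=np.cross(t,x)
    return R.from_matrix(np.stack([x,y,t],1))*R.from_euler('z',roll)
def delta(pos,rot,p0=None,r0=None):
    s=sense()
    p0=s["ee_pos"] if p0 is None else p0
    r0=R.from_euler('xyz',s["tcp_rot"]) if r0 is None else r0
    d=r0.inv().apply(np.array(pos)-p0)/.4
    w=(r0.inv()*rot).as_rotvec()/(2*np.pi)
    return d.round(4),w.round(4)
E
python3 - <<'E'
from h import *
for yaw in (20,0):
  print(delta([.32,-.42,.25],frame(np.radians(yaw),np.radians(25))))
E
```

```text
(array([-0.31  , -0.2644,  0.3504]), array([ 0.0806, -0.0024, -0.0026]))
(array([-0.31  , -0.2644,  0.3504]), array([0.08  , 0.0409, 0.0331]))
```

Call:
apply_moves:
  series:
    - {"dx": -0.08, "dy": -0.07, "dz": 0.09, "rx": 0.02, "ry": 0, "rz": 0, "fingers": -1}
    - {"dx": -0.16, "dy": -0.13, "dz": 0.18, "rx": 0.04, "ry": 0, "rz": 0, "fingers": -1}
    - {"dx": -0.24, "dy": -0.2, "dz": 0.27, "rx": 0.06, "ry": 0, "rz": 0, "fingers": -1}
    - {"dx": -0.31, "dy": -0.26, "dz": 0.35, "rx": 0.08, "ry": 0, "rz": 0, "fingers": -1}
    - {"dx": -0.31, "dy": -0.26, "dz": 0.35, "rx": 0.08, "ry": 0, "rz": 0, "fingers": -1}
    - {"dx": -0.31, "dy": -0.26, "dz": 0.35, "rx": 0.08, "ry": 0, "rz": 0, "fingers": -1}

```text
time: 2.38
ee_pos: [0.3206, -0.4204, 0.2506]
tcp_rot: [-2.013, -0.002, -1.239]
wrist_force: [-0.2, 0.2, -0.4]
gripper_width: 0.0871
```

Run:
```python
from h import *
from kin import *
s=sense();print(s["time"],s["qpos"].round(4).tolist(),s["ee_pos"].round(4).tolist(),s["tcp_rot"].round(4).tolist())
D=DATA+[(s["qpos"],s["ee_pos"])]
A=np.concatenate([cols(q) for q,p in D]);b=np.concatenate([p for q,p in D])
for idx in ([0,2,4,6],[0,2,3,4,6],[0,2,4,5,6],[0,2,3,4,5,6],range(7)):
    idx=list(idx);x,*_=np.linalg.lstsq(A[:,idx],b,rcond=None);print(idx,x.round(4),np.abs(A[:,idx]@x-b).max().round(4),np.linalg.svd(A[:,idx])[1].round(2))
```

```text
2.375 [-1.6723, 0.6128, 1.8334, 0.9675, 1.4849, -0.9496] [0.3206, -0.4204, 0.2506] [-2.0131, -0.0019, -1.2386]
[0, 2, 4, 6] [0.4151 0.4616 0.4424 0.4463] 0.1057 [2.82 1.79 0.92 0.17]
[0, 2, 3, 4, 6] [ 0.4242  0.4307 -0.0257  0.4475  0.4491] 0.1058 [3.25 1.86 0.95 0.32 0.14]
[0, 2, 4, 5, 6] [ 0.3973  0.472   0.3476 -0.0867  0.4557] 0.105 [2.86 2.43 0.92 0.23 0.15]
[0, 2, 3, 4, 5, 6] [ 0.4039  0.4511 -0.0171  0.3538 -0.084   0.4573] 0.1052 [3.25 2.52 0.95 0.33 0.22 0.13]
[0, 1, 2, 3, 4, 5, 6] [-1.2217 -1.0737  2.7094  0.2921  0.4146 -0.0536  0.4663] 0.1095 [3.31 2.97 0.98 0.39 0.32 0.17 0.01]
```

Run:
```python
from h import *
from kin import *
s=sense();D=DATA+[(s["qpos"],s["ee_pos"])]
for q,p in D: print(ori(q).as_euler('xyz').round(3)); print((rz(-q[0]).apply(p)).round(4))
print(R.from_euler('xyz',s["tcp_rot"]).as_euler('xyz'))
# in base-yaw frame: y coordinate only from wrist
for q,p in D:
    Rr=rz(-q[0]); C=ry(q[1]+q[2]); W=C*rz(q[3])*ry(q[4]); print('y comps: W.x,W.y,W.z',W.as_matrix()[1].round(3), Rr.apply(p)[1].round(4))
```

```text
[-3.142  0.    -1.24 ]
[0.6151 0.111  0.2226]
[-2.514  0.003 -1.244]
[0.5622 0.2722 0.3009]
[-2.013e+00 -2.000e-03 -1.239e+00]
[0.3857 0.3616 0.2506]
[-2.01308076e+00 -1.88907388e-03 -1.23861024e+00]
y comps: W.x,W.y,W.z [0. 1. 0.] 0.111
y comps: W.x,W.y,W.z [0.002 0.849 0.528] 0.2722
y comps: W.x,W.y,W.z [0.071 0.567 0.82 ] 0.3616
```

Run:
```python
from h import *
from kin import *
s=sense();D=DATA+[(s["qpos"],s["ee_pos"])]
def c2(q): return np.concatenate([cols(q),rz(q[0]).apply([0,1,0])[:,None]],1)
A=np.concatenate([c2(q) for q,p in D]);b=np.concatenate([p for q,p in D])
for idx in ([0,2,4,6,7],[0,2,3,4,6,7],[0,1,2,4,6,7],[0,2,4,5,6,7],[0,2,3,4,5,6,7]):
    x,*_=np.linalg.lstsq(A[:,idx],b,rcond=None);print(idx,x.round(4),np.abs(A[:,idx]@x-b).max().round(5),np.linalg.svd(A[:,idx])[1].round(2))
```

```text
[0, 2, 4, 6, 7] [0.3254 0.4518 0.4173 0.3314 0.0994] 0.01779 [2.83 1.87 1.75 0.6  0.16]
[0, 2, 3, 4, 6, 7] [0.2742 0.5879 0.114  0.3917 0.3055 0.111 ] 5e-05 [3.25 1.87 1.85 0.6  0.32 0.14]
[0, 1, 2, 4, 6, 7] [ 0.8158  0.3552 -0.1747  0.3843  0.2996  0.1136] 0.00919 [2.86 2.44 1.84 0.62 0.29 0.04]
[0, 2, 4, 5, 6, 7] [0.3265 0.451  0.4244 0.0066 0.3303 0.0997] 0.01757 [2.88 2.44 1.83 0.6  0.22 0.15]
[0, 2, 3, 4, 5, 6, 7] [ 2.742e-01  5.880e-01  1.140e-01  3.914e-01 -3.000e-04  3.055e-01
  1.110e-01] 1e-05 [3.26 2.52 1.87 0.61 0.33 0.2  0.13]
```

```bash
cat >> kin.py <<'E'
LIM=np.array([[-3.08,3.08],[-.75,2.2],[.22,2.44],[-1.43,4.57],[0,2.65],[-2.85,2.85]])
def fk(q):
    A=rz(q[0]);C=A*ry(q[1]+q[2]);W=C*rz(q[3])*ry(q[4])
    p=np.array([0,0,.2742])+A.apply([0,.111,0])+(A*ry(q[1])).apply([0,0,.588])+C.apply([.114,0,.3917])+W.apply([0,0,.3055])
    return p,W*rz(q[5]+np.pi)
from scipy.optimize import least_squares
def ik(p,r,q0,m=.03):
    def f(q):
        pp,rr=fk(q);return np.concatenate([(pp-p)*10,(rr.inv()*r).as_rotvec()*3])
    s=least_squares(f,np.clip(q0,LIM[:,0]+m+1e-3,LIM[:,1]-m-1e-3),bounds=(LIM[:,0]+m,LIM[:,1]-m))
    return s.x,np.linalg.norm(s.fun)
E
python3 - <<'E'
from h import *
from kin import *
import pickle
P=pickle.load(open("p1.pkl","rb"));T=P["top"]
print("blue",atz(T,(521.2,257.6),.09).round(3),"purple",atz(T,(511,198.5),.09).round(3),"orangeL",atz(T,(364.5,290),.06).round(3),"orangeU",atz(T,(447.7,176.5),.06).round(3))
q0=sense()["qpos"]; rad=np.radians
print(fk(q0)[0].round(4))
cup=np.array([.5423,-.3458,.055]);fin=np.array([.5317,.3722,.046+.055])
for a in (15,25,35):
  for y in (-45,-30,-15,0,15):
    r=frame(rad(y),rad(a));t=r.apply([0,0,1]);q,e=ik(cup+.0187*t,r,q0);print("pick",a,y,q.round(2),round(e,3))
  for y in (-120,-100,-80,-60,-45,-30):
    r=frame(rad(y),rad(a));t=r.apply([0,0,1])
    best=min((ik(fin+.0187*t,r,g) for g in ([.3,.7,1.8,2,1,0],[.8,.7,1.8,4,1,0],[.8,.7,1.8,4,1,-1.5],[.8,.7,1.8,4,1,1.5],[.5,1,1.3,3,1,1.5])),key=lambda v:v[1]);print("fin",a,y,best[0].round(2),round(best[1],3))
E
```

```text
blue [ 0.521 -0.483  0.09 ] purple [ 0.646 -0.461  0.09 ] orangeL [ 0.447 -0.156  0.06 ] orangeU [ 0.695 -0.334  0.06 ]
[ 0.3207 -0.4205  0.2507]
pick 15 -45 [-0.71  1.19  2.14  3.22  1.5  -1.56] 0.0
pick 15 -30 [-0.91  1.2   2.17  2.77  1.52 -1.66] 0.0
pick 15 -15 [-1.07  1.18  2.11  2.35  1.41 -1.68] 0.0
pick 15 0 [-1.17  1.14  2.    1.97  1.31 -1.57] 0.0
pick 15 15 [-1.21  1.11  1.84  1.62  1.3  -1.38] 0.0
fin 15 -120 [ 0.56  0.98  1.97  4.54  0.94 -1.12] 4.323
fin 15 -100 [ 0.66  1.14  1.69  4.54  1.42 -1.67] 3.439
fin 15 -80 [0.75 1.57 0.25 4.54 2.42 2.82] 2.409
fin 15 -60 [ 0.77  1.1   1.7   4.54  1.35 -1.81] 1.593
fin 15 -45 [ 0.81  1.07  1.71  4.54  1.3  -1.87] 0.916
fin 15 -30 [ 0.84  1.04  1.72  4.54  1.24 -1.94] 0.252
pick 25 -45 [-0.71  1.06  2.14  3.21  1.19 -1.57] 0.0
pick 25 -30 [-0.89  1.07  2.16  2.79  1.22 -1.61] 0.0
pick 25 -15 [-1.04  1.05  2.11  2.37  1.15 -1.59] 0.0
pick 25 0 [-1.14  1.03  2.01  1.96  1.09 -1.46] 0.0
pick 25 15 [-1.18  1.02  1.86  1.57  1.12 -1.28] 0.0
fin 25 -120 [ 0.53  0.91  2.03  4.54  0.65 -0.87] 4.029
fin 25 -100 [ 0.62  0.97  1.92  4.54  0.96 -1.28] 3.324
fin 25 -80 [ 0.69  1.01  1.84  4.54  1.1  -1.54] 2.498
fin 25 -60 [ 0.74  1.01  1.79  4.54  1.13 -1.72] 1.643
fin 25 -45 [ 0.78  0.99  1.78  4.54  1.11 -1.84] 1.006
fin 25 -30 [ 0.8   0.96  1.77  4.54  1.06 -1.96] 0.384
pick 35 -45 [-0.72  0.94  2.1   3.22  0.86 -1.58] 0.0
pick 35 -30 [-0.87  0.94  2.12  2.78  0.89 -1.54] 0.0
pick 35 -15 [-1.    0.94  2.08  2.34  0.87 -1.46] 0.0
pick 35 0 [-1.09  0.93  1.98  1.89  0.87 -1.3 ] 0.0
pick 35 15 [-1.13  0.93  1.85  1.49  0.94 -1.13] 0.0
fin 35 -120 [ 0.5   0.86  2.04  4.54  0.47 -0.73] 3.679
fin 35 -100 [ 0.59  0.9   1.97  4.54  0.73 -1.12] 3.112
fin 35 -80 [ 0.66  0.93  1.9   4.54  0.88 -1.42] 2.408
fin 35 -60 [ 0.71  0.93  1.85  4.54  0.93 -1.66] 1.65
fin 35 -45 [ 0.73  0.92  1.83  4.54  0.92 -1.82] 1.078
fin 35 -30 [ 0.75  0.89  1.82  4.54  0.87 -1.98] 0.52
```

```bash
cat > plan.py <<'E'
from h import *
from kin import *
rad=np.radians
A0=rad(33); H=.065
CAX=frame(0,A0).inv().apply([0,0,1]) # cup axis in tool
BOWL=np.array([.6283,-.1604,0])
def info(r):
    c=r.apply(CAX); th=np.arccos(c[2]); e=np.array([0,0,-1.])+c[2]*c; e/=max(np.linalg.norm(e),1e-9)
    return c,th,.025*c+.0335*e   # lip rel. to G
def bodymin(r,G):
    m=[]
    P=np.array([[x,y,z] for x in np.linspace(-.095,.095,9) for y in(-.0375,.0375) for z in np.linspace(-.051,-.2,8)])
    return r.apply(P)+G
def tcp(G,r): return G+.0187*r.apply([0,0,1])
E
python3 - <<'E'
from plan import *
q0=sense()["qpos"]
cup=np.array([.5423,-.3458,H])
for yp in(-15,-5,10):
    r=frame(rad(yp),A0);q,e=ik(tcp(cup,r),r,q0);print("pick",yp,q.round(2),round(e,3),"bodymin",bodymin(r,cup)[:,2].min().round(3))
qp=q
for yaw in(-30,-10,10,30):
  for ap in(0,12,22):
    # find roll with tilt 118
    for ph in range(90,181,2):
        r=frame(rad(yaw),rad(ap),rad(ph));c,th,l=info(r)
        if th>rad(118):break
    else: print(yaw,ap,"no");continue
    d=l[:2]/np.linalg.norm(l[:2]); ch=c[:2]/np.linalg.norm(c[:2])
    G=np.array([0,0,.15]);G[:2]=BOWL[:2]-.025*ch-l[:2]
    q,e=ik(tcp(G,r),r,qp+[.4,0,0,0,0,2.2]);b=bodymin(r,G)
    over=b[np.hypot(*(b[:,:2]-BOWL[:2]).T)<.07]
    print("pour",yaw,ap,ph,"c",c.round(2),q.round(2),round(e,3),"bodyz",b[:,2].min().round(3),"over",over[:,2].min().round(3) if len(over) else None)
sp=np.array([.5317,.3722,.048+H])
for yaw in(-35,-25,-15,0):
    r=frame(rad(yaw),A0);b=bodymin(r,sp)
    rk=b[(b[:,1]<.33)]
    for g in([.8,.9,1.8,4,.8,-1.8],[.5,.9,1.8,3.5,.8,-1.6]):
        q,e=ik(tcp(sp,r),r,g);print("fin",yaw,q.round(2),round(e,3),rk.min(0).round(3) if len(rk) else None)
E
```

```text
pick -15 [-1.01  0.93  2.09  2.34  0.91 -1.47] 0.0 bodymin 0.061
pick -5 [-1.07  0.93  2.03  2.04  0.9  -1.38] 0.0 bodymin 0.061
pick 10 [-1.13  0.92  1.91  1.62  0.94 -1.2 ] 0.0 bodymin 0.061
pour -30 0 126 c [-0.81 -0.32 -0.49] [-0.29  1.11  2.08  3.38  1.62  0.64] 0.0 bodyz 0.051 over 0.051
pour -30 12 136 c [-0.86 -0.18 -0.48] [-0.3   0.96  2.1   3.37  1.28  0.78] 0.0 bodyz 0.07 over 0.086
pour -30 22 152 c [-0.87  0.05 -0.48] [-0.33  0.84  2.07  3.36  0.97  1.03] 0.0 bodyz 0.097 over 0.118
pour -10 0 126 c [-0.65 -0.57 -0.49] [-0.54  1.14  2.15  2.77  1.71  0.57] 0.0 bodyz 0.051 over 0.051
pour -10 12 136 c [-0.75 -0.46 -0.48] [-0.54  0.98  2.16  2.78  1.36  0.8 ] 0.0 bodyz 0.07 over 0.086
pour -10 22 152 c [-0.84 -0.25 -0.48] [-0.53  0.85  2.12  2.75  1.03  1.15] 0.0 bodyz 0.097 over 0.118
pour 10 0 126 c [-0.42 -0.76 -0.49] [-0.75  1.11  2.09  2.22  1.61  0.58] 0.0 bodyz 0.051 over 0.051
pour 10 12 136 c [-0.55 -0.69 -0.48] [-0.73  0.97  2.1   2.22  1.31  0.86] 0.0 bodyz 0.07 over 0.086
pour 10 22 152 c [-0.7  -0.52 -0.48] [-0.71  0.84  2.06  2.17  1.05  1.29] 0.0 bodyz 0.097 
[... 178 characters left out ...]
1  1.06] 0.0 bodyz 0.07 over 0.086
pour 30 22 152 c [-0.48 -0.73 -0.48] [-0.8   0.85  1.91  1.65  1.12  1.49] 0.0 bodyz 0.097 over 0.118
fin -35 [ 0.76  0.89  1.82  4.54  0.93 -1.93] 0.702 [0.43  0.307 0.172]
fin -35 [ 0.76  0.89  1.82  4.54  0.93 -1.93] 0.702 [0.43  0.307 0.172]
fin -25 [ 0.76  0.87  1.82  4.54  0.88 -2.04] 0.331 [0.402 0.296 0.109]
fin -25 [ 0.76  0.87  1.82  4.54  0.88 -2.04] 0.331 [0.402 0.296 0.109]
fin -15 [ 0.76  0.83  1.83  4.52  0.81 -2.14] 0.0 [0.325 0.286 0.109]
fin -15 [ 0.76  0.83  1.83  4.52  0.81 -2.14] 0.0 [0.325 0.286 0.109]
fin 0 [ 0.67  0.82  1.97  4.03  0.74 -1.9 ] 0.0 [0.344 0.277 0.109]
fin 0 [ 0.67  0.82  1.97  4.03  0.74 -1.9 ] 0.0 [0.344 0.277 0.109]
```

Run:
```python
from plan import *
cup=np.array([.5423,-.3458,H]);r=frame(rad(10),A0);t=r.apply([0,0,1])
p=tcp(cup,r)-.11*t;print(p,delta(p,r)); print(r.as_euler('xyz'),tcp(cup,r))
```

```text
[ 0.46689266 -0.35909635  0.11472554] (array([-0.0263,  0.1377,  0.5029]), array([-0.0213,  0.0218,  0.0125]))
[-2.14675498  0.         -1.3962634 ] [ 0.55774488 -0.34307665  0.05481525]
```

Call:
apply_moves:
  series:
    - {"dx": -0.006, "dy": 0.03, "dz": 0.12, "rx": -0.005, "ry": 0.005, "rz": 0.003, "fingers": -1}
    - {"dx": -0.013, "dy": 0.07, "dz": 0.25, "rx": -0.01, "ry": 0.01, "rz": 0.006, "fingers": -1}
    - {"dx": -0.02, "dy": 0.1, "dz": 0.38, "rx": -0.016, "ry": 0.016, "rz": 0.009, "fingers": -1}
    - {"dx": -0.0263, "dy": 0.1377, "dz": 0.5029, "rx": -0.0213, "ry": 0.0218, "rz": 0.0125, "fingers": -1}
    - {"dx": -0.0263, "dy": 0.1377, "dz": 0.5029, "rx": -0.0213, "ry": 0.0218, "rz": 0.0125, "fingers": -1}
    - {"dx": -0.0263, "dy": 0.1377, "dz": 0.5029, "rx": -0.0213, "ry": 0.0218, "rz": 0.0125, "fingers": -1}

```text
time: 3.12
ee_pos: [0.4672, -0.3603, 0.1158]
tcp_rot: [-2.145, -0.002, -1.397]
wrist_force: [-0.4, 0.6, 1.0]
gripper_width: 0.087
```

Run:
```python
from plan import *
s=sense();print(s["time"],s["qpos"].round(3),fk(s["qpos"])[0].round(4),s["ee_pos"].round(4))
for n in("side","top"):
    p=read_camera(n);save(p,n+"1.png",(270,100,470,290) if n=="side" else (320,140,560,320),3.3)
cup=np.array([.5423,-.3458,H]);r=frame(rad(10),A0)
print(delta(tcp(cup,r),r))
```

```text
3.125 [-1.328  0.789  2.004  1.417  1.012 -1.159] [ 0.4672 -0.3604  0.1158] [ 0.4672 -0.3603  0.1158]
(array([-0.0054,  0.0022,  0.2784]), array([-0.0004, -0.0006,  0.    ]))
```

View pics/side1.png

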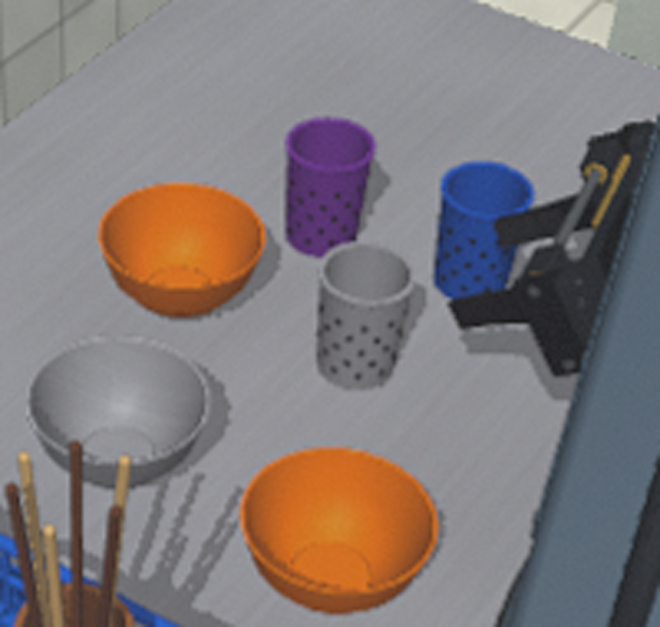

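View pics/top1.png

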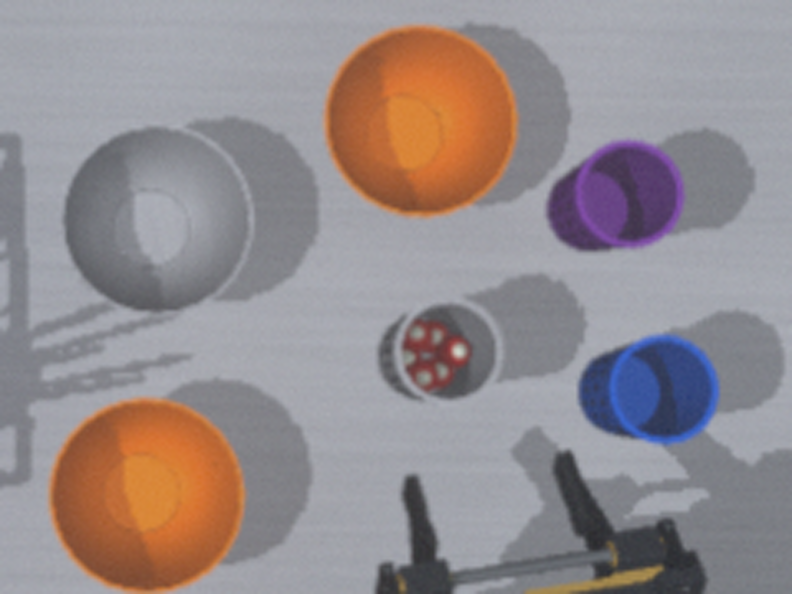

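Run:
```python
from plan import *
import pickle
T=pickle.load(open("p1.pkl","rb"))["top"]
r=frame(rad(10),A0);x=r.apply([1,0,0]);p=np.array([.4672,-.3603,.1158])
f=lambda X:((proj(T,X)-[320,140])*3.3).round(0)
print(f([p,p+.0435*x,p-.0435*x]), f([[.5423,-.3458,.09],[.5423,-.3458,0]]))
```

```text
[[482. 471.]
 [551. 459.]
 [413. 482.]] [[450. 351.]
 [420. 357.]]
```

Call:
apply_moves:
  series:
    - {"dx": -0.002, "dy": 0.001, "dz": 0.07, "rx": 0, "ry": 0, "rz": 0, "fingers": -1}
    - {"dx": -0.004, "dy": 0.002, "dz": 0.14, "rx": 0, "ry": 0, "rz": 0, "fingers": -1}
    - {"dx": -0.005, "dy": 0.002, "dz": 0.2, "rx": 0, "ry": 0, "rz": 0, "fingers": -1}
    - {"dx": -0.005, "dy": 0.002, "dz": 0.25, "rx": 0, "ry": 0, "rz": 0, "fingers": -1}
    - {"dx": -0.005, "dy": 0.002, "dz": 0.278, "rx": 0, "ry": 0, "rz": 0, "fingers": -1}
    - {"dx": -0.005, "dy": 0.002, "dz": 0.278, "rx": 0, "ry": 0, "rz": 0, "fingers": -1}
    - {"dx": -0.005, "dy": 0.002, "dz": 0.278, "rx": 0, "ry": 0, "rz": 0, "fingers": -1}

```text
time: 4.1
ee_pos: [0.5576, -0.3406, 0.0542]
tcp_rot: [-2.145, 0.002, -1.398]
wrist_force: [-0.0, -0.1, 0.1]
gripper_width: 0.0871
```

Run:
```python
from plan import *
s=sense();print(s["time"],s["qpos"].round(3),s["ee_pos"].round(4))
p=read_camera("top");save(p,"top2.png",(400,180,540,290),5)
p=read_camera("side");save(p,"side2.png",(340,140,450,240),6)
```

```text
4.1 [-1.129  0.925  1.912  1.632  0.946 -1.204] [ 0.5576 -0.3406  0.0542]
```

View pics/top2.png

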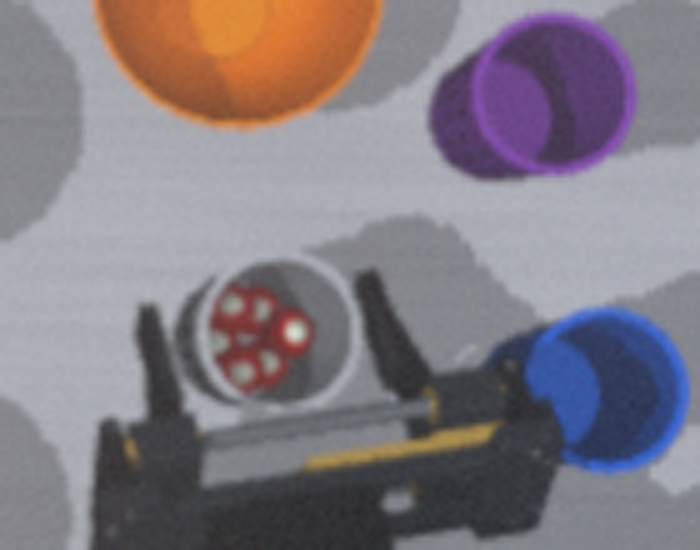

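View pics/side2.png

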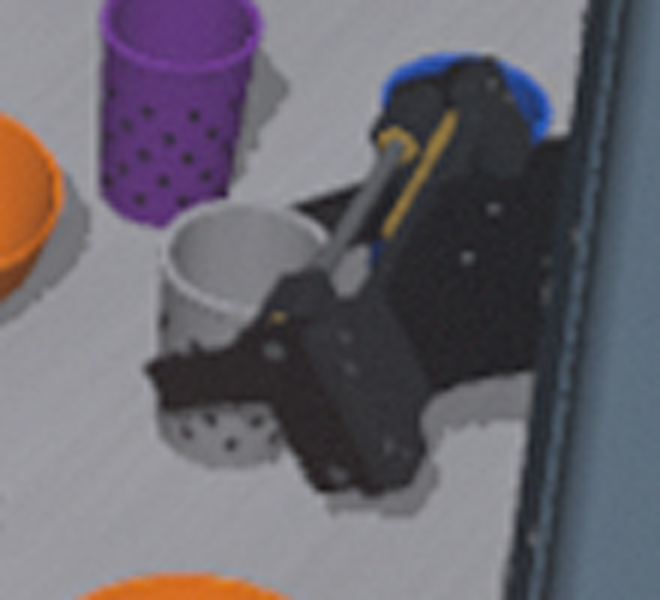

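The top crop shows the steel cup with its radishes between the fingers, centred at about (280,335) in the crop. I'm closing now.

Call:
apply_moves:
  series:
    - {"dx": 0, "dy": 0, "dz": 0, "rx": 0, "ry": 0, "rz": 0, "fingers": -0.4}
    - {"dx": 0, "dy": 0, "dz": 0, "rx": 0, "ry": 0, "rz": 0, "fingers": -0.3}
    - {"dx": 0, "dy": 0, "dz": 0, "rx": 0, "ry": 0, "rz": 0, "fingers": 0}
    - {"dx": 0, "dy": 0, "dz": 0, "rx": 0, "ry": 0, "rz": 0, "fingers": 1}
    - {"dx": 0, "dy": 0, "dz": 0, "rx": 0, "ry": 0, "rz": 0, "fingers": 1}
    - {"dx": 0, "dy": 0, "dz": 0, "rx": 0, "ry": 0, "rz": 0, "fingers": 1}
  newtons: 35

```text
time: 4.95
ee_pos: [0.558, -0.3405, 0.054]
tcp_rot: [-2.145, 0.002, -1.398]
wrist_force: [0.4, -1.3, 0.6]
gripper_width: 0.0646
```

Run:
```python
from plan import *
s=sense();print(s["time"],s["ee_pos"].round(4),s["gripper_width"],s["wrist_force"].round(1))
r=R.from_euler('xyz',s["tcp_rot"])
print(delta(s["ee_pos"]+[0,0,.03],frame(rad(10),A0)), delta(s["ee_pos"]+[0,0,.11],frame(rad(10),A0)))
```

```text
4.95 [ 0.558  -0.3405  0.054 ] 0.0645814572041833 [ 0.4 -1.3  0.6]
(array([-0.0001, -0.063 , -0.0407]), array([-0.0003, -0.0001, -0.0004])) (array([-0.0005, -0.231 , -0.1493]), array([-0.0003, -0.0001, -0.0004]))
```

Call:
apply_moves:
  series:
    - {"dx": 0, "dy": -0.03, "dz": -0.02, "rx": 0, "ry": 0, "rz": 0, "fingers": 1}
    - {"dx": 0, "dy": -0.063, "dz": -0.041, "rx": 0, "ry": 0, "rz": 0, "fingers": 1}
    - {"dx": 0, "dy": -0.12, "dz": -0.078, "rx": 0, "ry": 0, "rz": 0, "fingers": 1}
    - {"dx": 0, "dy": -0.18, "dz": -0.116, "rx": 0, "ry": 0, "rz": 0, "fingers": 1}
    - {"dx": 0, "dy": -0.231, "dz": -0.149, "rx": 0, "ry": 0, "rz": 0, "fingers": 1}
    - {"dx": 0, "dy": -0.231, "dz": -0.149, "rx": 0, "ry": 0, "rz": 0, "fingers": 1}
    - {"dx": 0, "dy": -0.231, "dz": -0.149, "rx": 0, "ry": 0, "rz": 0, "fingers": 1}

```text
time: 5.82
ee_pos: [0.5577, -0.3398, 0.1632]
tcp_rot: [-2.146, 0.003, -1.397]
wrist_force: [0.5, 0.9, -1.5]
gripper_width: 0.0644
```

Run:
```python
from plan import *
s=sense();print(s["time"],s["qpos"].round(3),s["ee_pos"].round(4),s["gripper_width"],s["wrist_force"].round(1))
p=read_camera("side");save(p,"side3.png",(300,80,460,200),5)
p=read_camera("top");save(p,"top3.png",(400,180,540,290),5)
# pour plan
q=s["qpos"]
r0=R.from_euler('xyz',s["tcp_rot"])
yaw,Gz=20,.16
for ph,ap in [(0,25),(50,15),(80,8),(90,8),(100,8),(110,8),(120,8),(130,8),(140,8)]:
    r=frame(rad(yaw),rad(ap),rad(ph));c,th,l=info(r);ch=c[:2]/np.linalg.norm(c[:2])
    G=np.array([0,0,Gz]);G[:2]=BOWL[:2]-.025*ch-l[:2]
    q,e=ik(tcp(G,r),r,q);b=bodymin(r,G);over=b[np.hypot(*(b[:,:2]-BOWL[:2]).T)<.07]
    ov2=b[np.hypot(*(b[:,:2]-[.447,-.156]).T)<.07]
    print(ph,"tilt",np.degrees(th).round(0),"c",c.round(2),"G",G.round(3),"lipz",(G+l)[2].round(3),q.round(2),round(e,3),b[:,2].min().round(3),over[:,2].min().round(3) if len(over) else None,ov2[:,2].min().round(3) if len(ov2) else None)
```

```text
5.825 [-1.128  0.698  1.911  1.466  0.95  -0.922] [ 0.5577 -0.3398  0.1632] 0.06443453858658972 [ 0.5  0.9 -1.5]
0 tilt 8.0 c [-0.13 -0.05  0.99] G [ 0.686 -0.139  0.16 ] lipz 0.18 [-0.7   0.8   1.9   1.85  0.96 -1.1 ] 0.0 0.148 0.148 0.202
50 tilt 49.0 c [-0.14 -0.74  0.66] G [ 0.641 -0.096  0.16 ] lipz 0.151 [-0.73  0.9   2.08  2.02  1.24 -0.55] 0.0 0.08 0.08 0.102
80 tilt 77.0 c [-0.21 -0.95  0.22] G [ 0.64  -0.105  0.16 ] lipz 0.133 [-0.76  0.98  2.07  2.02  1.39 -0.1 ] 0.0 0.068 0.081 0.08
90 tilt 86.0 c [-0.22 -0.97  0.08] G [ 0.64  -0.109  0.16 ] lipz 0.128 [-0.77  0.98  2.07  2.01  1.39  0.08] 0.0 0.073 0.073 0.085
100 tilt 94.0 c [-0.24 -0.97 -0.07] G [ 0.64  -0.114  0.16 ] lipz 0.125 [-0.78  0.98  2.06  2.    1.39  0.27] 0.0 0.068 0.068 0.08
110 tilt 102.0 c [-0.27 -0.94 -0.21] G [ 0.64 -0.12  0.16] lipz 0.122 [-0.79  0.98  2.05  1.99  1.39  0.45] 0.0 0.066 0.066 0.078
120 tilt 110.0 c [-0.31 -0.89 -0.34] G [ 0.641 -0.125  0.16 ] lipz 0.12 [-0.79  0.98  2.05  1.98  1.38  0.63] 0.0 0.067 0.067 0.076
130 tilt 117.0 c [-0.36 -0.81 -0.46] G [ 0.641 -0.131  0.16 ] lipz 0.119 [-0.8   0.98  2.04  1.97  1.38  0.82] 0.0 0.071 0.071 0.08
140 tilt 124.0 c [-0.41 -0.72 -0.56] G [ 0.642 -0.137  0.16 ] lipz 0.118 [-0.81  0.98  2.03  1.96  1.38  1.  ] 0.0 0.078 0.093 0.087
```

View pics/side3.png

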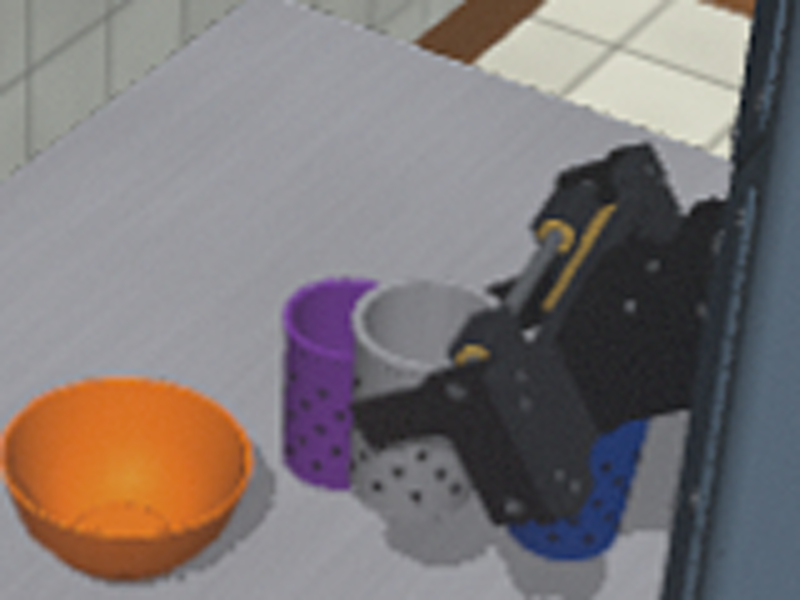

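Run:
```python
from plan import *
s=sense();p0=s["ee_pos"];r0=R.from_euler('xyz',s["tcp_rot"]);G0=p0-.0187*r0.apply([0,0,1])
r=frame(rad(20),A0);G=np.array([.64,-.105,.175])
print(delta(tcp(G,r),r),np.linalg.norm(tcp(G,r)-p0),np.degrees((r0.inv()*r).magnitude()))
```

```text
(array([-0.5498, -0.1891,  0.2856]), array([-0.0002, -0.0231, -0.0158])) 0.2590827565460141 10.078497228917866
```

View pics/top3.png

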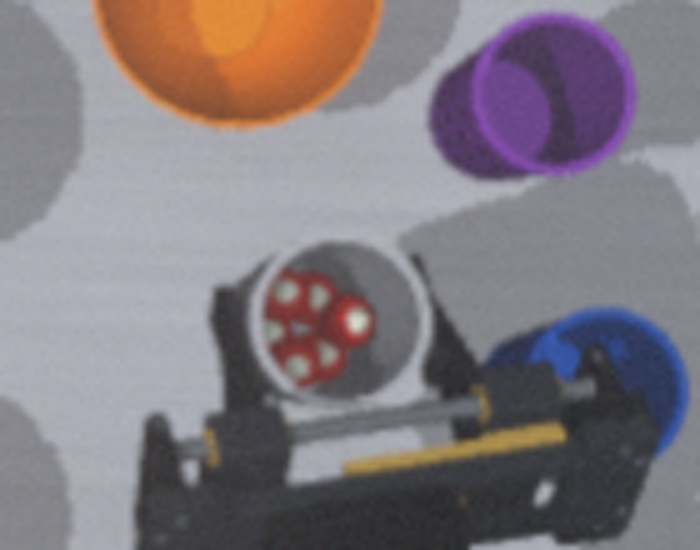

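The cup is off the counter and upright, with all six radishes inside it (crop 290–370, 270–380). Next I'll carry it to the bowl.

Call:
apply_moves:
  series:
    - {"dx": -0.04, "dy": -0.015, "dz": 0.02, "rx": 0, "ry": -0.002, "rz": -0.001, "fingers": 1}
    - {"dx": -0.11, "dy": -0.038, "dz": 0.057, "rx": 0, "ry": -0.005, "rz": -0.003, "fingers": 1}
    - {"dx": -0.2, "dy": -0.07, "dz": 0.104, "rx": 0, "ry": -0.008, "rz": -0.006, "fingers": 1}
    - {"dx": -0.3, "dy": -0.103, "dz": 0.156, "rx": 0, "ry": -0.013, "rz": -0.009, "fingers": 1}
    - {"dx": -0.4, "dy": -0.138, "dz": 0.208, "rx": 0, "ry": -0.017, "rz": -0.0115, "fingers": 1}
    - {"dx": -0.48, "dy": -0.165, "dz": 0.25, "rx": 0, "ry": -0.02, "rz": -0.0138, "fingers": 1}
    - {"dx": -0.53, "dy": -0.182, "dz": 0.275, "rx": 0, "ry": -0.0222, "rz": -0.0152, "fingers": 1}
    - {"dx": -0.55, "dy": -0.189, "dz": 0.286, "rx": 0, "ry": -0.0231, "rz": -0.0158, "fingers": 1}
    - {"dx": -0.55, "dy": -0.189, "dz": 0.286, "rx": 0, "ry": -0.0231, "rz": -0.0158, "fingers": 1}
    - {"dx": -0.55, "dy": -0.189, "dz": 0.286, "rx": 0, "ry": -0.0231, "rz": -0.0158, "fingers": 1}

```text
time: 7.18
ee_pos: [0.6552, -0.1009, 0.1654]
tcp_rot: [-2.145, -0.002, -1.223]
wrist_force: [-0.6, 0.4, -1.1]
gripper_width: 0.0647
```

```bash
cat > pour.py <<'E'
from plan import *
def row(ph,ap,Gz,yaw=20,back=.025):
    r=frame(rad(yaw),rad(ap),rad(ph));c,th,l=info(r);ch=c[:2]/np.linalg.norm(c[:2])
    G=np.array([0,0,Gz]);G[:2]=BOWL[:2]-back*ch-l[:2];return r,G,th,l
E
python3 - <<'E'
from pour import *
s=sense();print(s["time"],s["qpos"].round(3),s["ee_pos"].round(4),s["tcp_rot"].round(3))
for k,ph in enumerate(range(8,80,8)):
    ap=33-(33-13)*(k+1)/9
    r,G,th,l=row(ph,ap,.170)
    if k<5: G[:2]=np.array([.64,-.105])*(5-k)/5+G[:2]*k/5
    b=bodymin(r,G);d,w=delta(tcp(G,r),r);print(ph,round(np.degrees(th)),G.round(3),(G+l)[2].round(3),d.round(3),w.round(4),b[:,2].min().round(3))
E
```

```text
7.175 [-0.673  0.676  2.002  1.779  0.819 -1.026] [ 0.6552 -0.1009  0.1654] [-2.145e+00 -2.000e-03 -1.223e+00]
8 7 [ 0.64  -0.105  0.17 ] 0.191 [-0.004  0.01   0.008] [ 0.0059 -0.0008  0.0224] 0.153
16 14 [ 0.638 -0.103  0.17 ] 0.186 [-0.009  0.01   0.005] [ 0.012  -0.0021  0.0446] 0.14
24 22 [ 0.637 -0.101  0.17 ] 0.181 [-0.015  0.008  0.004] [ 0.0179 -0.0042  0.0668] 0.127
32 29 [ 0.636 -0.099  0.17 ] 0.175 [-0.022  0.006  0.005] [ 0.0237 -0.0072  0.0889] 0.116
40 37 [ 0.636 -0.096  0.17 ] 0.17 [-0.027  0.003  0.006] [ 0.0292 -0.0111  0.111 ] 0.106
48 45 [ 0.637 -0.095  0.17 ] 0.164 [-0.031 -0.     0.008] [ 0.0345 -0.0158  0.1329] 0.097
56 52 [ 0.638 -0.096  0.17 ] 0.159 [-0.026 -0.003  0.009] [ 0.0393 -0.0213  0.1548] 0.09
64 60 [ 0.639 -0.098  0.17 ] 0.153 [-0.021 -0.004  0.008] [ 0.0437 -0.0278  0.1765] 0.085
72 68 [ 0.64  -0.101  0.17 ] 0.148 [-0.014 -0.006  0.007] [ 0.0476 -0.0351  0.1981] 0.082
```

Call:
apply_moves:
  series:
    - {"dx": -0.004, "dy": 0.01, "dz": 0.008, "rx": 0.006, "ry": -0.001, "rz": 0.022, "fingers": 1}
    - {"dx": -0.009, "dy": 0.01, "dz": 0.005, "rx": 0.012, "ry": -0.002, "rz": 0.045, "fingers": 1}
    - {"dx": -0.015, "dy": 0.008, "dz": 0.004, "rx": 0.018, "ry": -0.004, "rz": 0.067, "fingers": 1}
    - {"dx": -0.022, "dy": 0.006, "dz": 0.005, "rx": 0.024, "ry": -0.007, "rz": 0.089, "fingers": 1}
    - {"dx": -0.027, "dy": 0.003, "dz": 0.006, "rx": 0.029, "ry": -0.011, "rz": 0.111, "fingers": 1}
    - {"dx": -0.031, "dy": 0, "dz": 0.008, "rx": 0.034, "ry": -0.016, "rz": 0.133, "fingers": 1}
    - {"dx": -0.026, "dy": -0.003, "dz": 0.009, "rx": 0.039, "ry": -0.021, "rz": 0.155, "fingers": 1}
    - {"dx": -0.021, "dy": -0.004, "dz": 0.008, "rx": 0.044, "ry": -0.028, "rz": 0.176, "fingers": 1}
    - {"dx": -0.014, "dy": -0.006, "dz": 0.007, "rx": 0.048, "ry": -0.035, "rz": 0.198, "fingers": 1}
    - {"dx": -0.014, "dy": -0.006, "dz": 0.007, "rx": 0.048, "ry": -0.035, "rz": 0.198, "fingers": 1}
    - {"dx": -0.014, "dy": -0.006, "dz": 0.007, "rx": 0.048, "ry": -0.035, "rz": 0.198, "fingers": 1}
    - {"dx": -0.014, "dy": -0.006, "dz": 0.007, "rx": 0.048, "ry": -0.035, "rz": 0.198, "fingers": 1}

```text
time: 8.68
ee_pos: [0.6568, -0.0938, 0.1665]
tcp_rot: [-2.203, 1.184, -1.819]
wrist_force: [-0.7, -0.4, -2.4]
gripper_width: 0.0643
```

Run:
```python
from pour import *
s=sense();print(s["time"],s["qpos"].round(3),s["ee_pos"].round(4),s["tcp_rot"].round(3),s["gripper_width"])
p=read_camera("side");save(p,"side4.png",(230,130,400,260),4.5)
p=read_camera("top");save(p,"top4.png",(310,120,450,270),4)
for ph in range(76,141,4):
    r,G,th,l=row(ph,13,.165)
    b=bodymin(r,G);d,w=delta(tcp(G,r),r);print(ph,round(np.degrees(th)),G.round(3),(G+l)[2].round(3),d.round(3),w.round(4),b[:,2].min().round(3))
```

```text
8.675 [-0.743  0.901  2.083  2.013  1.276 -0.171] [ 0.6568 -0.0938  0.1665] [-2.203  1.184 -1.819] 0.06433673113870625
76 71 [ 0.639 -0.102  0.165] 0.141 [ 0.015 -0.     0.001] [-0.0002  0.0003  0.0115] 0.078
80 75 [ 0.639 -0.104  0.165] 0.139 [ 0.017 -0.004 -0.   ] [-0.0001  0.0003  0.0226] 0.079
84 78 [ 0.64  -0.105  0.165] 0.137 [ 0.018 -0.007 -0.002] [-0.0001  0.0003  0.0337] 0.081
88 81 [ 0.64  -0.107  0.165] 0.136 [ 0.02  -0.011 -0.003] [-0.0001  0.0003  0.0448] 0.083
92 85 [ 0.64  -0.109  0.165] 0.134 [ 0.021 -0.015 -0.004] [-0.0001  0.0003  0.056 ] 0.083
96 88 [ 0.64  -0.111  0.165] 0.132 [ 0.023 -0.02  -0.005] [-0.0001  0.0003  0.0671] 0.081
100 91 [ 0.64  -0.113  0.165] 0.131 [ 0.025 -0.024 -0.006] [-0.0001  0.0003  0.0782] 0.079
104 94 [ 0.641 -0.115  0.165] 0.13 [ 0.026 -0.029 -0.007] [-0.0001  0.0003  0.0893] 0.078
108 97 [ 0.641 -0.117  0.165] 0.129 [ 0.028 -0.034 -0.008] [-1.000e-04  4.000e-04  1.004e-01] 0.077
112 101 [ 0.642 -0.119  0.165] 0.127 [ 0.03  -0.039 -0.009] [-0.      0.0004  0.1115] 0.077
116 104 [ 0.642 -0.121  0.165] 0.127 [ 0.032 -0.045 -0.01 ] [-0.      0.0004  0.1226] 0.077
120 107 [ 0.642 -0.124  0.165] 0.126 [ 0.034 -0.05  -0.011] [-0.      0.0004  0.1337] 0.078
124 110 [ 0.643 -0.126  0.165] 0.125 [ 0.036 -0.055 -0.012] [-0.      0.0004  0.1448] 0.079
128 112 [ 0.643 -0.128  0.165] 0.125 [ 0.038 -0.061 -0.013] [0.     0.0004 0.156 ] 0.081
132 115 [ 0.643 -0.13   0.165] 0.124 [ 0.04  -0.066 -0.014] [0.     0.0004 0.1671] 0.083
136 118 [ 0.644 -0.133  0.165] 0.124 [ 0.042 -0.071 -0.016] [0.     0.0004 0.1782] 0.086
140 120 [ 0.644 -0.135  0.165] 0.123 [ 0.044 -0.076 -0.017] [0.     0.0004 0.1893] 0.089
```

View pics/side4.png

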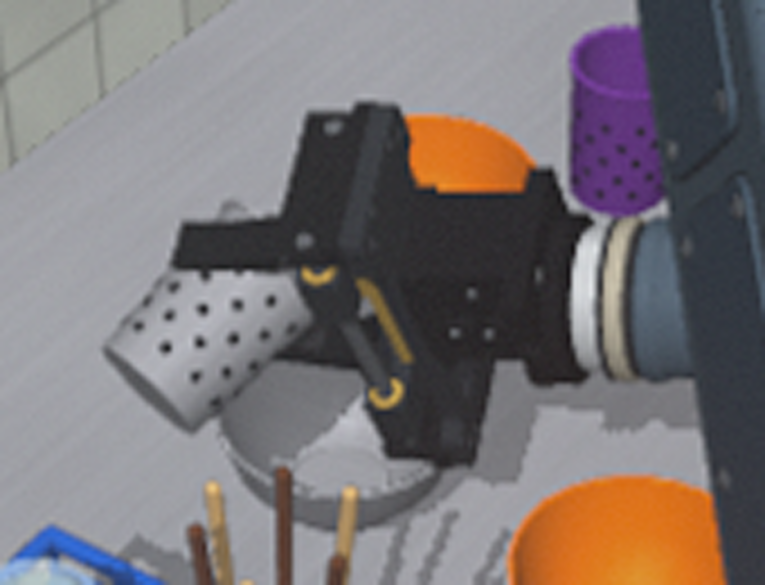

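View pics/top4.png

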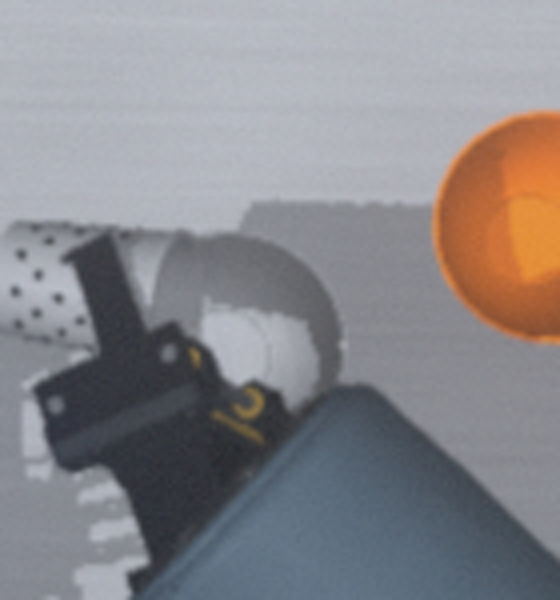

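Run:
```python
from pour import *
import pickle
T=pickle.load(open("p1.pkl","rb"))["top"]
s=sense();r=R.from_euler('xyz',s["tcp_rot"]);G=s["ee_pos"]-.0187*r.apply([0,0,1]);c,th,l=info(r)
f=lambda X:((proj(T,X)-[310,120])*4).round(0).tolist()
a=np.linspace(0,2*np.pi,12,endpoint=False)
u=np.cross(c,[0,0,1]);u/=np.linalg.norm(u);v=np.cross(c,u)
print("G",f(G),"mouthC",f(G+.025*c),"lip",f(G+l),"baseC",f(G-.065*c)); print("mouth ring",f([G+.025*c+.035*(np.cos(t)*u+np.sin(t)*v) for t in a]))
print("base ring",f([G-.065*c+.029*(np.cos(t)*u+np.sin(t)*v) for t in a]))
print("bowl",f([.6283,-.1604,.06]),G,c)
```

```text
G [[125.0, 294.0]] mouthC [[172.0, 301.0]] lip [[193.0, 314.0]] baseC [[6.0, 276.0]]
mouth ring [[158.0, 370.0], [171.0, 367.0], [184.0, 347.0], [194.0, 314.0], [198.0, 279.0], [195.0, 248.0], [186.0, 231.0], [173.0, 233.0], [159.0, 253.0], [148.0, 286.0], [144.0, 324.0], [148.0, 355.0]]
base ring [[-5.0, 332.0], [7.0, 330.0], [19.0, 314.0], [28.0, 288.0], [31.0, 259.0], [27.0, 234.0], [18.0, 221.0], [5.0, 222.0], [-7.0, 238.0], [-16.0, 264.0], [-19.0, 295.0], [-15.0, 319.0]]
bowl [[230.0, 344.0]] [ 0.63968639 -0.09976418  0.17066256] [-0.171988   -0.91050421  0.37603485]
```

Call:
apply_moves:
  series:
    - {"dx": 0.016, "dy": -0.002, "dz": 0, "rx": 0, "ry": 0, "rz": 0.017, "fingers": 1}
    - {"dx": 0.018, "dy": -0.006, "dz": -0.001, "rx": 0, "ry": 0, "rz": 0.03, "fingers": 1}
    - {"dx": 0.019, "dy": -0.009, "dz": -0.003, "rx": 0, "ry": 0, "rz": 0.04, "fingers": 1}
    - {"dx": 0.02, "dy": -0.012, "dz": -0.003, "rx": 0, "ry": 0, "rz": 0.048, "fingers": 1}
    - {"dx": 0.021, "dy": -0.015, "dz": -0.004, "rx": 0, "ry": 0, "rz": 0.056, "fingers": 1}
    - {"dx": 0.022, "dy": -0.017, "dz": -0.004, "rx": 0, "ry": 0, "rz": 0.062, "fingers": 1}
    - {"dx": 0.023, "dy": -0.02, "dz": -0.005, "rx": 0, "ry": 0, "rz": 0.067, "fingers": 1}
    - {"dx": 0.024, "dy": -0.022, "dz": -0.006, "rx": 0, "ry": 0, "rz": 0.073, "fingers": 1}
    - {"dx": 0.025, "dy": -0.024, "dz": -0.006, "rx": 0, "ry": 0, "rz": 0.078, "fingers": 1}
    - {"dx": 0.026, "dy": -0.027, "dz": -0.007, "rx": 0, "ry": 0, "rz": 0.084, "fingers": 1}
    - {"dx": 0.026, "dy": -0.029, "dz": -0.007, "rx": 0, "ry": 0, "rz": 0.089, "fingers": 1}
    - {"dx": 0.026, "dy": -0.029, "dz": -0.007, "rx": 0, "ry": 0, "rz": 0.089, "fingers": 1}

```text
time: 10.28
ee_pos: [0.6578, -0.1084, 0.1607]
tcp_rot: [2.329, 1.241, 2.65]
wrist_force: [-0.1, -0.2, -1.9]
gripper_width: 0.0649
```

Run:
```python
from pour import *
s=sense();print(s["time"],s["qpos"].round(3),s["ee_pos"].round(4),s["wrist_force"].round(1),s["gripper_width"])
p=read_camera("side");save(p,"side5.png",(230,130,400,260),4.5)
p=read_camera("top");save(p,"top5.png",(310,120,450,270),4)
for ph in range(106,149,4):
    r,G,th,l=row(ph,13,.165)
    d,w=delta(tcp(G,r),r);print(ph,round(np.degrees(th)),G.round(3),(G+l)[2].round(3),d.round(3),w.round(4))
```

```text
10.275 [-0.767  0.912  2.061  1.985  1.275  0.401] [ 0.6578 -0.1084  0.1607] [-0.1 -0.2 -1.9] 0.06490576687010097
106 96 [ 0.641 -0.116  0.165] 0.129 [-0.001 -0.003 -0.   ] [0.     0.0004 0.0057]
110 99 [ 0.641 -0.118  0.165] 0.128 [-0.002 -0.008 -0.001] [0.0001 0.0004 0.0168]
114 102 [ 0.642 -0.12   0.165] 0.127 [-0.003 -0.014 -0.002] [0.0001 0.0004 0.0279]
118 105 [ 0.642 -0.122  0.165] 0.126 [-0.004 -0.019 -0.003] [0.0001 0.0004 0.039 ]
122 108 [ 0.642 -0.125  0.165] 0.125 [-0.005 -0.025 -0.004] [0.0001 0.0004 0.0501]
126 111 [ 0.643 -0.127  0.165] 0.125 [-0.006 -0.03  -0.006] [0.0001 0.0004 0.0612]
130 114 [ 0.643 -0.129  0.165] 0.124 [-0.008 -0.036 -0.007] [0.0001 0.0003 0.0724]
134 116 [ 0.643 -0.132  0.165] 0.124 [-0.009 -0.042 -0.008] [0.0001 0.0003 0.0835]
138 119 [ 0.644 -0.134  0.165] 0.124 [-0.01  -0.047 -0.009] [0.0001 0.0003 0.0946]
142 121 [ 0.644 -0.136  0.165] 0.123 [-0.011 -0.052 -0.01 ] [0.0002 0.0003 0.1057]
146 124 [ 0.644 -0.138  0.165] 0.123 [-0.012 -0.058 -0.012] [0.0002 0.0003 0.1168]
```

View pics/side5.png

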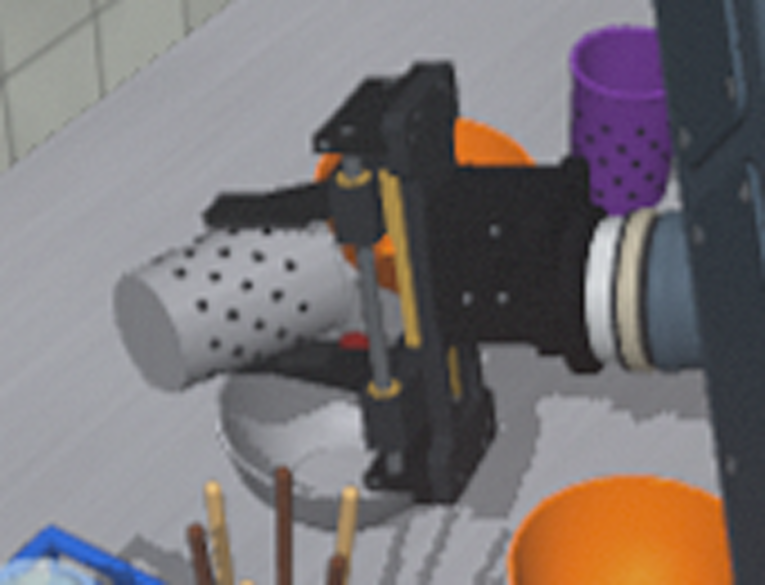

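View pics/top5.png

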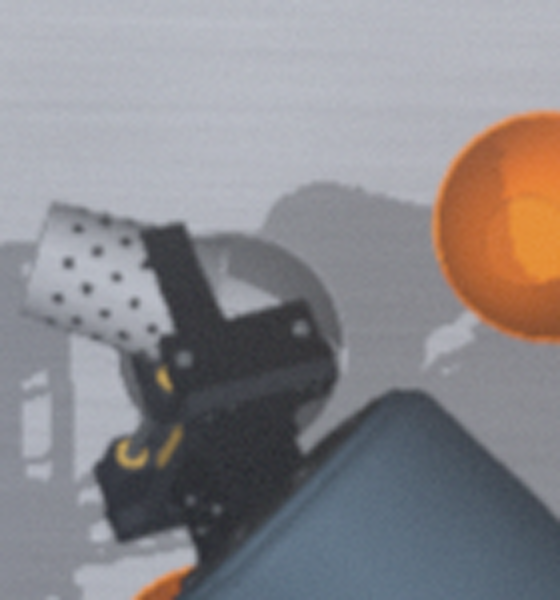

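Call:
apply_moves:
  series:
    - {"dx": -0.001, "dy": -0.005, "dz": 0, "rx": 0, "ry": 0, "rz": 0.01, "fingers": 1}
    - {"dx": -0.002, "dy": -0.008, "dz": -0.001, "rx": 0, "ry": 0, "rz": 0.017, "fingers": 1}
    - {"dx": -0.003, "dy": -0.011, "dz": -0.001, "rx": 0, "ry": 0, "rz": 0.022, "fingers": 1}
    - {"dx": -0.003, "dy": -0.014, "dz": -0.002, "rx": 0, "ry": 0, "rz": 0.028, "fingers": 1}
    - {"dx": -0.004, "dy": -0.017, "dz": -0.003, "rx": 0, "ry": 0, "rz": 0.034, "fingers": 1}
    - {"dx": -0.004, "dy": -0.019, "dz": -0.003, "rx": 0, "ry": 0, "rz": 0.039, "fingers": 1}
    - {"dx": -0.005, "dy": -0.022, "dz": -0.004, "rx": 0, "ry": 0, "rz": 0.045, "fingers": 1}
    - {"dx": -0.005, "dy": -0.025, "dz": -0.004, "rx": 0, "ry": 0, "rz": 0.05, "fingers": 1}
    - {"dx": -0.006, "dy": -0.028, "dz": -0.005, "rx": 0, "ry": 0, "rz": 0.056, "fingers": 1}
    - {"dx": -0.006, "dy": -0.03, "dz": -0.006, "rx": 0, "ry": 0, "rz": 0.061, "fingers": 1}
    - {"dx": -0.006, "dy": -0.03, "dz": -0.006, "rx": 0, "ry": 0, "rz": 0.061, "fingers": 1}
    - {"dx": -0.006, "dy": -0.03, "dz": -0.006, "rx": 0, "ry": 0, "rz": 0.061, "fingers": 1}

```text
time: 11.88
ee_pos: [0.6596, -0.1207, 0.1606]
tcp_rot: [1.942, 0.91, 2.218]
wrist_force: [-0.3, 0.5, -1.7]
gripper_width: 0.0643
```

Run:
```python
from pour import *
s=sense();print(s["time"],s["qpos"].round(3),s["ee_pos"].round(4),s["wrist_force"].round(1),s["gripper_width"])
p=read_camera("side");save(p,"side6.png",(230,130,400,260),4.5)
print([(np.round(q["centre"]).tolist(),round(q["conf"],2)) for q in regions_of("radish1_center",p)])
p=read_camera("top");save(p,"top6.png",(310,120,450,270),4)
for ph in range(126,160,4):
    r,G,th,l=row(ph,13,.165)
    d,w=delta(tcp(G,r),r);print(ph,round(np.degrees(th)),G.round(3),(G+l)[2].round(3),d.round(3),w.round(4))
```

```text
11.875 [-0.785  0.911  2.042  1.961  1.27   0.806] [ 0.6596 -0.1207  0.1606] [-0.3  0.5 -1.7] 0.06433622880293645
[]
126 111 [ 0.643 -0.127  0.165] 0.125 [-0.001 -0.     0.   ] [0.0002 0.0003 0.0002]
130 114 [ 0.643 -0.129  0.165] 0.124 [-0.004 -0.005 -0.001] [0.0002 0.0003 0.0113]
134 116 [ 0.643 -0.132  0.165] 0.124 [-0.007 -0.01  -0.002] [0.0002 0.0003 0.0224]
138 119 [ 0.644 -0.134  0.165] 0.124 [-0.01  -0.014 -0.003] [0.0002 0.0003 0.0335]
142 121 [ 0.644 -0.136  0.165] 0.123 [-0.013 -0.019 -0.004] [0.0002 0.0003 0.0446]
146 124 [ 0.644 -0.138  0.165] 0.123 [-0.016 -0.023 -0.006] [0.0002 0.0002 0.0558]
150 126 [ 0.644 -0.14   0.165] 0.123 [-0.019 -0.028 -0.007] [0.0002 0.0002 0.0669]
154 128 [ 0.645 -0.142  0.165] 0.123 [-0.022 -0.032 -0.008] [0.0002 0.0002 0.078 ]
158 129 [ 0.645 -0.144  0.165] 0.123 [-0.024 -0.036 -0.009] [0.0002 0.0002 0.0891]
```

View pics/side6.png

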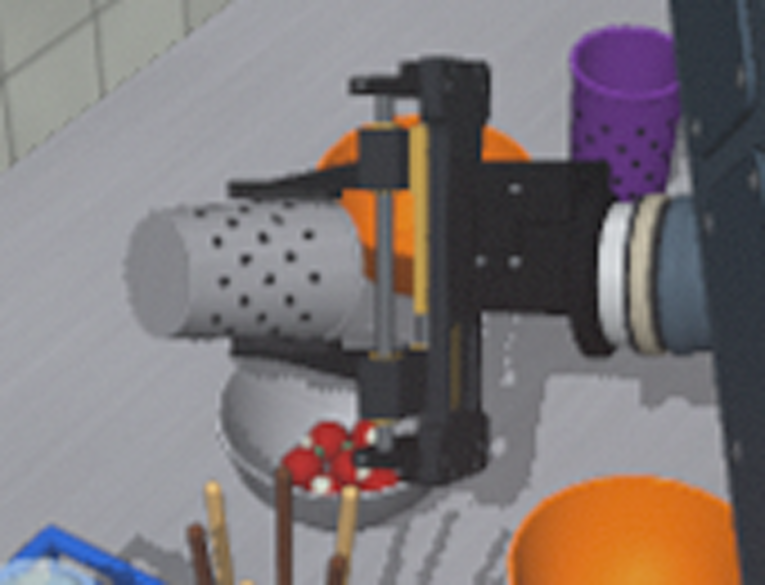

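View pics/top6.png

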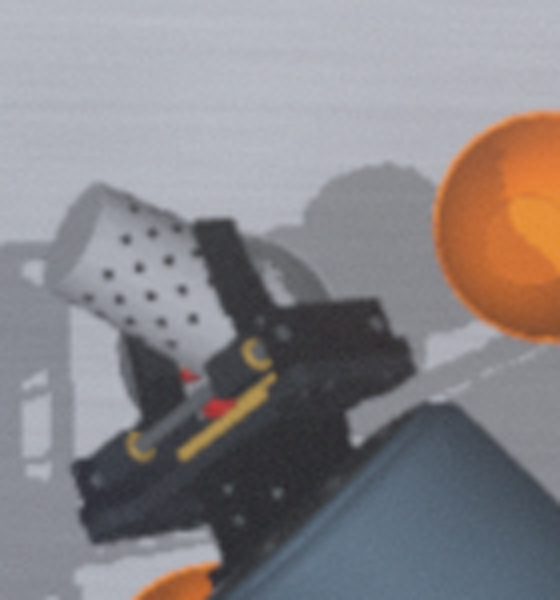

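Call:
apply_moves:
  series:
    - {"dx": -0.004, "dy": -0.005, "dz": -0.001, "rx": 0, "ry": 0, "rz": 0.011, "fingers": 1}
    - {"dx": -0.007, "dy": -0.01, "dz": -0.002, "rx": 0, "ry": 0, "rz": 0.022, "fingers": 1}
    - {"dx": -0.01, "dy": -0.014, "dz": -0.003, "rx": 0, "ry": 0, "rz": 0.034, "fingers": 1}
    - {"dx": -0.013, "dy": -0.019, "dz": -0.004, "rx": 0, "ry": 0, "rz": 0.045, "fingers": 1}
    - {"dx": -0.016, "dy": -0.023, "dz": -0.006, "rx": 0, "ry": 0, "rz": 0.056, "fingers": 1}
    - {"dx": -0.019, "dy": -0.028, "dz": -0.007, "rx": 0, "ry": 0, "rz": 0.067, "fingers": 1}
    - {"dx": -0.019, "dy": -0.028, "dz": -0.007, "rx": 0, "ry": 0, "rz": 0.067, "fingers": 1}
    - {"dx": -0.019, "dy": -0.028, "dz": -0.007, "rx": 0, "ry": 0, "rz": 0.067, "fingers": 1}
    - {"dx": -0.019, "dy": -0.028, "dz": -0.007, "rx": 0, "ry": 0, "rz": 0.067, "fingers": 1}

```text
time: 13.15
ee_pos: [0.6615, -0.1342, 0.1608]
tcp_rot: [1.829, 0.509, 2.048]
wrist_force: [0.2, -0.2, -1.6]
gripper_width: 0.0649
```

Run:
```python
from pour import *
s=sense();print(s["time"],s["qpos"].round(3),s["ee_pos"].round(4),s["wrist_force"].round(1),s["gripper_width"])
p=read_camera("side");save(p,"side7.png",(230,130,400,260),4.5)
# lift straight up 12 cm, keep tilt
r=R.from_euler('xyz',s["tcp_rot"])
print(delta(s["ee_pos"]+[0.02,0.03,.10],r))
```

```text
13.15 [-0.804  0.908  2.02   1.935  1.264  1.252] [ 0.6615 -0.1342  0.1608] [ 0.2 -0.2 -1.6] 0.06492898769401492
(array([-0.0835,  0.2518,  0.0151]), array([-0.,  0., -0.]))
```

View pics/side7.png

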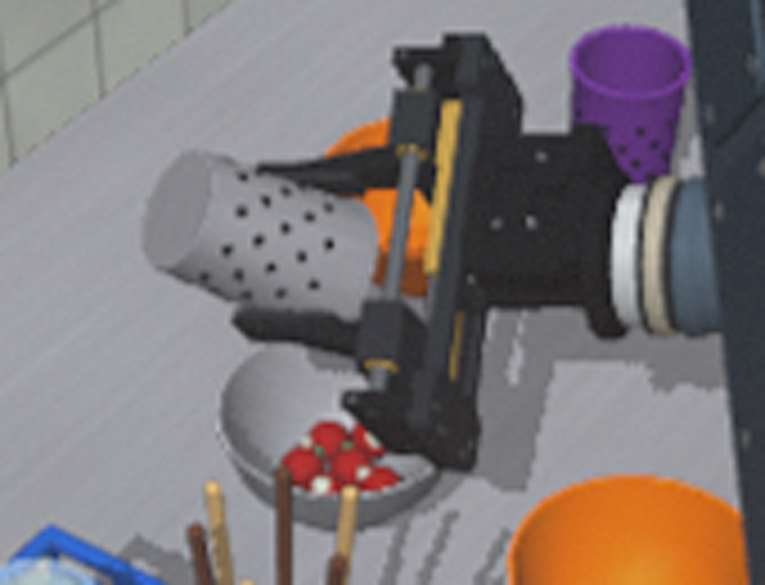

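Call:
apply_moves:
  series:
    - {"dx": -0.014, "dy": 0.042, "dz": 0.003, "rx": 0, "ry": 0, "rz": 0, "fingers": 1}
    - {"dx": -0.035, "dy": 0.105, "dz": 0.006, "rx": 0, "ry": 0, "rz": 0, "fingers": 1}
    - {"dx": -0.06, "dy": 0.18, "dz": 0.011, "rx": 0, "ry": 0, "rz": 0, "fingers": 1}
    - {"dx": -0.084, "dy": 0.252, "dz": 0.015, "rx": 0, "ry": 0, "rz": 0, "fingers": 1}
    - {"dx": -0.084, "dy": 0.252, "dz": 0.015, "rx": 0, "ry": 0, "rz": 0, "fingers": 1}
    - {"dx": -0.084, "dy": 0.252, "dz": 0.015, "rx": 0, "ry": 0, "rz": 0, "fingers": 1}

```text
time: 13.95
ee_pos: [0.6813, -0.1045, 0.2601]
tcp_rot: [1.83, 0.508, 2.048]
wrist_force: [0.3, -0.0, -1.9]
gripper_width: 0.0644
```

Run:
```python
from pour import *
s=sense();print(s["time"],s["qpos"].round(3),s["ee_pos"].round(4),s["wrist_force"].round(1),s["gripper_width"])
p=read_camera("side");save(p,"side8.png",(230,110,400,260),4)
p=read_camera("top");save(p,"top8.png",(310,120,450,270),4)
```

```text
13.95 [-0.723  0.681  2.011  1.932  1.154  1.478] [ 0.6813 -0.1045  0.2601] [ 0.3 -0.  -1.9] 0.06436770893164158
```

View pics/side8.png

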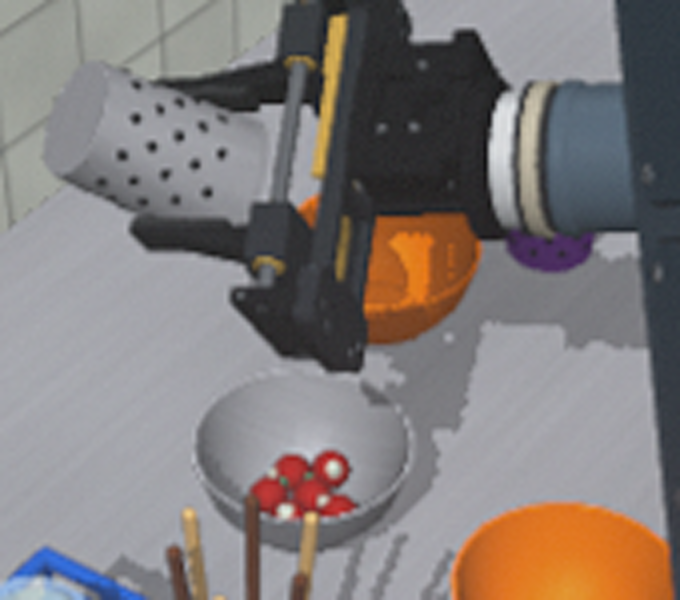

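View pics/top8.png

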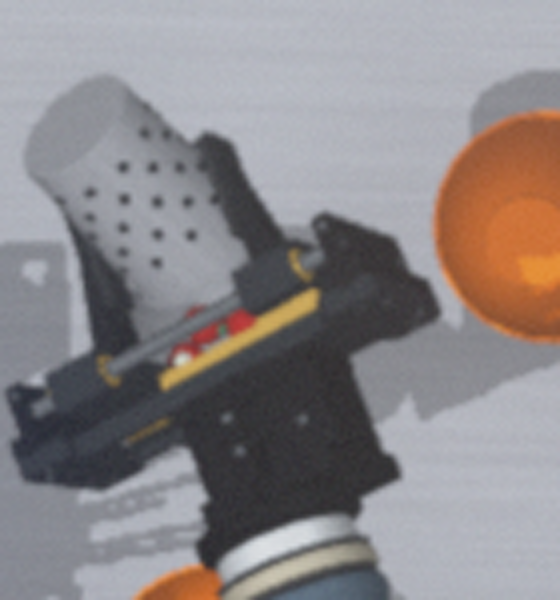

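```bash
cat > seg.py <<'E'
from plan import *
from scipy.spatial.transform import Slerp
def seg(G1,r1,n,hold=2):
    s=sense();p0=s["ee_pos"];r0=R.from_euler('xyz',s["tcp_rot"]);G0=p0-.0187*r0.apply([0,0,1]);q=s["qpos"]
    sl=Slerp([0,1],R.concatenate([r0,r1]))
    out=[];dt=.125
    for k in range(1,n+1):
        u=k/n;u=u*u*(3-2*u);G=G0+(np.array(G1)-G0)*u;r=sl(u);p=tcp(G,r)
        qn,e=ik(p,r,q);d,w=delta(p,r,p0,r0)
        print(k,d.round(3).tolist(),w.round(4).tolist(),"G",G.round(3),"q",qn.round(2),"e",round(e,3),"dq",np.abs(qn-q).max().round(2));q=qn
    return q
E
python3 - <<'E'
from seg import *
print("to WP1");seg([.62,-.10,.38],frame(rad(10),A0),0) if 0 else None
q=seg([.62,-.10,.38],frame(rad(10),A0),11)
for y,G in ((5,[.62,0,.38]),(0,[.6,.12,.38]),(-4,[.58,.24,.38]),(-8,[.55,.376,.38]),(-10,[.532,.376,.25]),(-10,[.532,.376,.113])):
    r=frame(rad(y),A0);q,e=ik(tcp(np.array(G),r),r,q);print(y,G,q.round(2),round(e,3))
E
```

```text
to WP1
1 [-0.001, 0.006, -0.004] [0.0003, 0.0019, -0.0093] G [ 0.663 -0.111  0.266] q [-0.73  0.67  2.01  1.91  1.15  1.44] e 0.0 dq 0.04
2 [-0.005, 0.022, -0.014] [0.0012, 0.007, -0.0348] G [ 0.66  -0.11   0.274] q [-0.73  0.64  1.99  1.85  1.13  1.34] e 0.0 dq 0.1
3 [-0.01, 0.046, -0.029] [0.0025, 0.0146, -0.073] G [ 0.656 -0.109  0.285] q [-0.74  0.6   1.98  1.77  1.09  1.19] e 0.0 dq 0.15
4 [-0.017, 0.074, -0.048] [0.0042, 0.024, -0.1201] G [ 0.651 -0.108  0.299] q [-0.74  0.54  1.95  1.67  1.04  1.02] e 0.0 dq 0.18
5 [-0.025, 0.106, -0.069] [0.006, 0.0346, -0.1727] G [ 0.645 -0.106  0.314] q [-0.73  0.47  1.93  1.57  0.98  0.82] e 0.0 dq 0.2
6 [-0.035, 0.138, -0.091] [0.0079, 0.0454, -0.227] G [ 0.639 -0.105  0.33 ] q [-0.71  0.4   1.92  1.48  0.92  0.6 ] e 0.0 dq 0.22
7 [-0.046, 0.169, -0.112] [0.0097, 0.0559, -0.2796] G [ 0.633 -0.103  0.345] q [-0.69  0.34  1.91  1.41  0.84  0.38] e 0.0 dq 0.22
8 [-0.056, 0.197, -0.131] [0.0114, 0.0654, -0.3267] G [ 0.628 -0.102  0.359] q [-0.67  0.29  1.92  1.37  0.78  0.15] e 0.0 dq 0.22
9 [-0.065, 0.22, -0.147] [0.0127, 0.073, -0.3649] G [ 0.624 -0.101  0.37 ] q [-0.65  0.25  1.92  1.35  0.72 -0.04] e 0.0 dq 0.2
10 [-0.071, 0.236, -0.157] [0.0136, 0.0781, -0.3904] G [ 0.621 -0.1    0.377] q [-0.63  0.23  1.93  1.35  0.68 -0.19] e 0.0 dq 0.14
11 [-0.073, 0.242, -0.161] [0.0139, 0.08, -0.3997] G [ 0.62 -0.1   0.38] q [-0.63  0.22  1.93  1.36  0.67 -0.24] e 0.0 dq 0.06
5 [0.62, 0, 0.38] [-0.35  0.18  1.99  1.52  0.36 -0.2 ] 0.0
0 [0.6, 0.12, 0.38] [ 0.02  0.18  2.    3.77  0.04 -2.18] 0.0
-4 [0.58, 0.24, 0.38] [ 0.37  0.26  1.95  4.54  0.36 -2.72] 0.165
-8 [0.55, 0.376, 0.38] [ 0.67  0.39  1.86  4.54  0.63 -2.53] 0.535
-10 [0.532, 0.376, 0.25] [ 0.72  0.58  1.88  4.54  0.71 -2.36] 0.178
-10 [0.532, 0.376, 0.113] [ 0.74  0.83  1.87  4.38  0.78 -2.08] 0.0
```

Run:
```python
from seg import *
g0=np.array([-.6,.5,1.9,2.2,.9,-.9])
print("WP1")
for y in(0,10,20):
  for ap in(0,15,33):
    r=frame(rad(y),rad(ap));q,e=ik(tcp(np.array([.62,-.10,.36]),r),r,g0);print(y,ap,q.round(2),round(e,3))
print("mid")
for y in(0,10):
  for ap in(-5,5):
   for G in([.6,.05,.37],[.58,.2,.37],[.54,.38,.36]):
    r=frame(rad(y),rad(ap));q,e=ik(tcp(np.array(G),r),r,[.2,.4,1.9,3.1,.7,-1.6]);print(y,ap,G,q.round(2),round(e,3))
print("desc")
for z,ap in((.30,10),(.30,20),(.25,15),(.25,20),(.25,25),(.25,33),(.2,25),(.2,33),(.15,33),(.113,33)):
  for y in(-10,0,10):
    r=frame(rad(y),rad(ap));q,e=ik(tcp(np.array([.532,.376,z]),r),r,[.7,.7,1.9,3.9,.8,-1.9]);print(z,ap,y,q.round(2),round(e,3))
```

```text
WP1
0 0 [-0.62  0.57  2.26  2.5   1.32 -1.39] 0.0
0 15 [-0.6   0.37  2.17  2.33  0.85 -1.13] 0.0
0 33 [-0.54  0.23  2.    1.59  0.45 -0.34] 0.0
10 0 [-0.72  0.58  2.2   2.21  1.35 -1.29] 0.0
10 15 [-0.7   0.39  2.12  2.01  0.96 -0.99] 0.0
10 33 [-0.63  0.26  1.96  1.43  0.66 -0.34] 0.0
20 0 [-0.79  0.59  2.12  1.96  1.4  -1.17] 0.0
20 15 [-0.77  0.42  2.05  1.76  1.09 -0.88] 0.0
20 33 [-0.69  0.29  1.9   1.31  0.85 -0.36] 0.0
mid
0 -5 [0.6, 0.05, 0.37] [-0.2   0.63  2.35  2.94  1.49 -1.54] 0.0
0 -5 [0.58, 0.2, 0.37] [ 0.28  0.62  2.25  3.42  1.39 -1.65] 0.0
0 -5 [0.54, 0.38, 0.36] [ 0.74  0.67  1.99  3.91  1.31 -1.9 ] 0.0
0 5 [0.6, 0.05, 0.37] [-0.2   0.46  2.31  2.92  1.12 -1.49] 0.0
0 5 [0.58, 0.2, 0.37] [ 0.28  0.48  2.21  3.46  1.05 -1.71] 0.0
0 5 [0.54, 0.38, 0.36] [ 0.74  0.56  1.97  4.02  1.06 -2.03] 0.0
10 -5 [0.6, 0.05, 0.37] [-0.35  0.63  2.35  2.61  1.51 -1.49] 0.0
10 -5 [0.58, 0.2, 0.37] [ 0.13  0.62  2.3   3.09  1.44 -1.56] 0.0
10 -5 [0.54, 0.38, 0.36] [ 0.64  0.66  2.09  3.62  1.3  -1.75] 0.0
10 5 [0.6, 0.05, 0.37] [-0.35  0.46  2.31  2.56  1.16 -1.37] 0.0
10 5 [0.58, 0
[... 1007 characters left out ...]
8 -2.39] 0.0
0.25 33 10 [ 0.6   0.51  1.99  4.02  0.46 -2.16] 0.0
0.2 25 -10 [ 0.77  0.72  1.88  4.4   0.88 -2.14] 0.0
0.2 25 0 [ 0.7   0.7   1.98  4.08  0.82 -1.97] 0.0
0.2 25 10 [ 0.61  0.69  2.07  3.71  0.8  -1.8 ] 0.0
0.2 33 -10 [ 0.73  0.66  1.86  4.54  0.73 -2.31] 0.037
0.2 33 0 [ 0.68  0.63  1.94  4.25  0.63 -2.18] 0.0
0.2 33 10 [ 0.6   0.62  2.01  3.85  0.56 -1.96] 0.0
0.15 33 -10 [ 0.74  0.75  1.86  4.46  0.76 -2.18] 0.0
0.15 33 0 [ 0.68  0.74  1.96  4.12  0.69 -2.01] 0.0
0.15 33 10 [ 0.6   0.73  2.03  3.74  0.66 -1.82] 0.0
0.113 33 -10 [ 0.74  0.83  1.87  4.38  0.78 -2.08] 0.0
0.113 33 0 [ 0.68  0.82  1.96  4.04  0.73 -1.91] 0.0
0.113 33 10 [ 0.6   0.82  2.03  3.68  0.73 -1.75] 0.0
```

Run:
```python
from seg import *
q=seg([.62,-.10,.37],frame(rad(12),rad(4)),11)
```

```text
1 [-0.002, 0.005, -0.004] [0.0009, -0.0006, -0.0096] G [ 0.663 -0.111  0.266] q [-0.72  0.67  2.02  1.94  1.15  1.42] e 0.0 dq 0.06
2 [-0.006, 0.02, -0.013] [0.0032, -0.0022, -0.0359] G [ 0.66  -0.11   0.273] q [-0.72  0.65  2.03  1.95  1.13  1.26] e 0.0 dq 0.16
3 [-0.013, 0.042, -0.028] [0.0068, -0.0045, -0.0752] G [ 0.656 -0.109  0.283] q [-0.71  0.62  2.05  1.98  1.11  1.01] e 0.0 dq 0.25
4 [-0.022, 0.069, -0.046] [0.0112, -0.0075, -0.1238] G [ 0.651 -0.108  0.296] q [-0.71  0.59  2.07  2.01  1.1   0.69] e 0.0 dq 0.32
5 [-0.032, 0.101, -0.066] [0.0161, -0.0107, -0.1779] G [ 0.645 -0.106  0.31 ] q [-0.7   0.57  2.1   2.06  1.1   0.33] e 0.0 dq 0.36
6 [-0.042, 0.134, -0.087] [0.0211, -0.0141, -0.2339] G [ 0.639 -0.105  0.324] q [-0.7   0.54  2.12  2.1   1.12 -0.04] e 0.0 dq 0.37
7 [-0.052, 0.166, -0.107] [0.026, -0.0174, -0.2881] G [ 0.633 -0.103  0.338] q [-0.71  0.53  2.14  2.12  1.15 -0.39] e 0.0 dq 0.36
8 [-0.06, 0.195, -0.125] [0.0304, -0.0203, -0.3367] G [ 0.628 -0.102  0.351] q [-0.72  0.52  2.16  2.13  1.18 -0.71] e 0.0 dq 0.31
9 [-0.067, 0.219, -0.139] [0.0339, -0.0227, -0.376] G [ 0.624 -0.101  0.361] q [-0.73  0.51  2.16  2.13  1.21 -0.95] e 0.0 dq 0.24
10 [-0.071, 0.235, -0.149] [0.0363, -0.0242, -0.4023] G [ 0.621 -0.1    0.368] q [-0.74  0.5   2.17  2.12  1.23 -1.11] e 0.0 dq 0.16
11 [-0.072, 0.241, -0.153] [0.0372, -0.0248, -0.4119] G [ 0.62 -0.1   0.37] q [-0.74  0.5   2.17  2.11  1.24 -1.17] e 0.0 dq 0.06
```

Call:
apply_moves:
  series:
    - {"dx": -0.003, "dy": 0.01, "dz": -0.006, "rx": 0.001, "ry": -0.001, "rz": -0.014, "fingers": 1}
    - {"dx": -0.006, "dy": 0.022, "dz": -0.014, "rx": 0.0035, "ry": -0.0024, "rz": -0.039, "fingers": 1}
    - {"dx": -0.011, "dy": 0.037, "dz": -0.024, "rx": 0.006, "ry": -0.004, "rz": -0.066, "fingers": 1}
    - {"dx": -0.017, "dy": 0.053, "dz": -0.035, "rx": 0.0085, "ry": -0.0057, "rz": -0.094, "fingers": 1}
    - {"dx": -0.022, "dy": 0.069, "dz": -0.046, "rx": 0.011, "ry": -0.0074, "rz": -0.122, "fingers": 1}
    - {"dx": -0.027, "dy": 0.085, "dz": -0.056, "rx": 0.0136, "ry": -0.009, "rz": -0.15, "fingers": 1}
    - {"dx": -0.032, "dy": 0.101, "dz": -0.066, "rx": 0.016, "ry": -0.0107, "rz": -0.178, "fingers": 1}
    - {"dx": -0.037, "dy": 0.118, "dz": -0.077, "rx": 0.0186, "ry": -0.0124, "rz": -0.206, "fingers": 1}
    - {"dx": -0.042, "dy": 0.134, "dz": -0.087, "rx": 0.0211, "ry": -0.0141, "rz": -0.234, "fingers": 1}
    - {"dx": -0.047, "dy": 0.15, "dz": -0.097, "rx": 0.0236, "ry": -0.0158, "rz": -0.262, "fingers": 1}
    - {"dx": -0.052, "dy": 0.166, "dz": -0.107, "rx": 0.026, "ry": -0.0174, "rz": -0.288, "fingers": 1}
    - {"dx": -0.052, "dy": 0.166, "dz": -0.107, "rx": 0.026, "ry": -0.0174, "rz": -0.288, "fingers": 1}

```text
time: 15.55
ee_pos: [0.6512, -0.0998, 0.3355]
tcp_rot: [-1.78, 0.768, -1.525]
wrist_force: [1.3, 0.7, -1.7]
gripper_width: 0.0645
```

Run:
```python
from seg import *
s=sense();print(s["time"],s["qpos"].round(3),s["ee_pos"].round(4),s["wrist_force"].round(1),s["gripper_width"])
p=read_camera("side");save(p,"side9.png",(230,110,400,260),4)
q=seg([.62,-.10,.37],frame(rad(12),rad(4)),7)
```

```text
15.55 [-0.708  0.528  2.143  2.125  1.147 -0.392] [ 0.6512 -0.0998  0.3355] [ 1.3  0.7 -1.7] 0.06451933874426995
1 [-0.004, -0.002, -0.002] [0.0006, -0.0004, -0.0069] G [ 0.632 -0.103  0.34 ] q [-0.71  0.53  2.15  2.13  1.15 -0.44] e 0.0 dq 0.04
2 [-0.013, -0.009, -0.008] [0.0022, -0.0015, -0.0246] G [ 0.631 -0.103  0.345] q [-0.71  0.52  2.15  2.13  1.16 -0.55] e 0.0 dq 0.11
3 [-0.026, -0.018, -0.017] [0.0044, -0.0029, -0.0489] G [ 0.628 -0.102  0.351] q [-0.72  0.52  2.16  2.13  1.18 -0.7 ] e 0.0 dq 0.15
4 [-0.039, -0.027, -0.026] [0.0067, -0.0045, -0.0754] G [ 0.625 -0.101  0.358] q [-0.72  0.51  2.16  2.13  1.2  -0.87] e 0.0 dq 0.17
5 [-0.052, -0.036, -0.034] [0.0089, -0.006, -0.0996] G [ 0.623 -0.101  0.364] q [-0.73  0.51  2.17  2.12  1.22 -1.02] e 0.0 dq 0.15
6 [-0.062, -0.042, -0.04] [0.0105, -0.0071, -0.1174] G [ 0.621 -0.1    0.368] q [-0.74  0.5   2.17  2.11  1.23 -1.13] e 0.0 dq 0.11
7 [-0.065, -0.044, -0.042] [0.0111, -0.0075, -0.1243] G [ 0.62 -0.1   0.37] q [-0.74  0.5   2.17  2.11  1.24 -1.17] e 0.0 dq 0.04
```

View pics/side9.png

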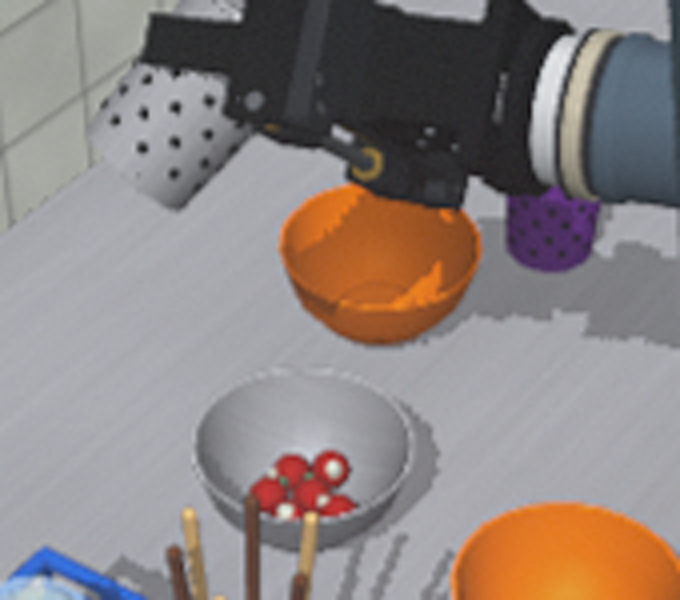

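The steel bowl holds what looks like six radishes, at crop (268–338, 467–512). I'll finish bringing the cup upright.

Call:
apply_moves:
  series:
    - {"dx": -0.008, "dy": -0.005, "dz": -0.005, "rx": 0.0013, "ry": -0.001, "rz": -0.016, "fingers": 1}
    - {"dx": -0.021, "dy": -0.014, "dz": -0.014, "rx": 0.0036, "ry": -0.0024, "rz": -0.04, "fingers": 1}
    - {"dx": -0.034, "dy": -0.024, "dz": -0.022, "rx": 0.0058, "ry": -0.0039, "rz": -0.066, "fingers": 1}
    - {"dx": -0.048, "dy": -0.033, "dz": -0.031, "rx": 0.0082, "ry": -0.0055, "rz": -0.091, "fingers": 1}
    - {"dx": -0.06, "dy": -0.041, "dz": -0.039, "rx": 0.0102, "ry": -0.0069, "rz": -0.114, "fingers": 1}
    - {"dx": -0.065, "dy": -0.044, "dz": -0.042, "rx": 0.0111, "ry": -0.0075, "rz": -0.1243, "fingers": 1}
    - {"dx": -0.065, "dy": -0.044, "dz": -0.042, "rx": 0.0111, "ry": -0.0075, "rz": -0.1243, "fingers": 1}

```text
time: 16.48
ee_pos: [0.6385, -0.096, 0.369]
tcp_rot: [-1.64, -0.001, -1.361]
wrist_force: [-0.6, 0.4, -1.4]
gripper_width: 0.0645
```

Run:
```python
from seg import *
s=sense();print(s["time"],s["qpos"].round(3),s["ee_pos"].round(4),s["wrist_force"].round(1),s["gripper_width"])
q=seg([.54,.385,.37],frame(rad(2),rad(4)),12)
p=read_camera("top");save(p,"top10.png",(310,120,450,270),4)
```

```text
16.475 [-0.738  0.499  2.167  2.111  1.237 -1.167] [ 0.6385 -0.096   0.369 ] [-0.6  0.4 -1.4] 0.06445273507722114
1 [-0.024, -0.0, 0.001] [-0.0, 0.0005, 0.0] G [ 0.619 -0.09   0.37 ] q [-0.72  0.5   2.18  2.14  1.23 -1.18] e 0.0 dq 0.03
2 [-0.09, -0.0, 0.004] [-0.0, 0.0021, 0.0002] G [ 0.614 -0.064  0.37 ] q [-0.66  0.49  2.22  2.21  1.23 -1.23] e 0.0 dq 0.07
3 [-0.19, -0.001, 0.009] [-0.0, 0.0043, 0.0003] G [ 0.608 -0.024  0.37 ] q [-0.57  0.48  2.27  2.33  1.22 -1.29] e 0.0 dq 0.12
4 [-0.316, -0.001, 0.014] [-0.0, 0.0072, 0.0005] G [0.599 0.026 0.37 ] q [-0.42  0.48  2.31  2.51  1.21 -1.36] e 0.0 dq 0.18
5 [-0.459, -0.002, 0.021] [-0.0001, 0.0105, 0.0008] G [0.59  0.083 0.37 ] q [-0.23  0.47  2.33  2.74  1.19 -1.44] e 0.0 dq 0.23
6 [-0.61, -0.002, 0.028] [-0.0001, 0.0139, 0.001] G [0.58  0.143 0.37 ] q [-0.01  0.47  2.32  3.    1.16 -1.52] e 0.0 dq 0.26
7 [-0.761, -0.003, 0.035] [-0.0001, 0.0173, 0.0013] G [0.57  0.203 0.37 ] q [ 0.21  0.48  2.27  3.26  1.11 -1.62] e 0.0 dq 0.27
8 [-0.903, -0.003, 0.041] [-0.0001, 0.0206, 0.0016] G [0.561 0.259 0.37 ] q [ 0.4   0.49  2.2   3.5   1.08 -1.73] e 0.0 dq 0.24
9 [-1.029, -0.004, 0.047] [-0.0001, 0.0234, 0.0018] G [0.553 0.309 0.37 ] q [ 0.54  0.51  2.12  3.7   1.05 -1.83] e 0.0 dq 0.2
10 [-1.129, -0.004, 0.051] [-0.0001, 0.0257, 0.0019] G [0.546 0.349 0.37 ] q [ 0.65  0.53  2.05  3.85  1.05 -1.93] e 0.0 dq 0.15
11 [-1.195, -0.004, 0.054] [-0.0001, 0.0272, 0.0021] G [0.542 0.375 0.37 ] q [ 0.71  0.54  2.    3.94  1.05 -1.99] e 0.0 dq 0.09
12 [-1.219, -0.004, 0.056] [-0.0002, 0.0278, 0.0021] G [0.54  0.385 0.37 ] q [ 0.73  0.55  1.98  3.97  1.05 -2.01] e 0.0 dq 0.03
```

View pics/top10.png

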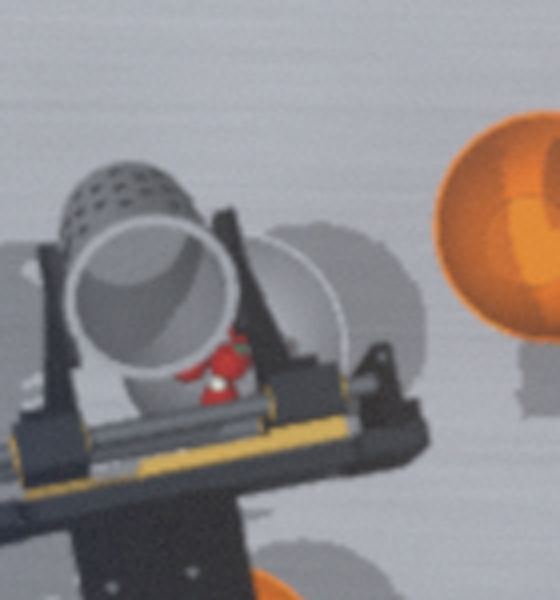

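Call:
apply_moves:
  series:
    - {"dx": -0.02, "dy": 0, "dz": 0.001, "rx": 0, "ry": 0.0005, "rz": 0, "fingers": 1}
    - {"dx": -0.06, "dy": 0, "dz": 0.003, "rx": 0, "ry": 0.0014, "rz": 0, "fingers": 1}
    - {"dx": -0.13, "dy": 0, "dz": 0.006, "rx": 0, "ry": 0.003, "rz": 0, "fingers": 1}
    - {"dx": -0.22, "dy": -0.001, "dz": 0.01, "rx": 0, "ry": 0.005, "rz": 0, "fingers": 1}
    - {"dx": -0.32, "dy": -0.001, "dz": 0.015, "rx": 0, "ry": 0.0073, "rz": 0.0005, "fingers": 1}
    - {"dx": -0.42, "dy": -0.002, "dz": 0.019, "rx": 0, "ry": 0.0096, "rz": 0.0007, "fingers": 1}
    - {"dx": -0.52, "dy": -0.002, "dz": 0.024, "rx": 0, "ry": 0.0119, "rz": 0.0009, "fingers": 1}
    - {"dx": -0.62, "dy": -0.002, "dz": 0.028, "rx": 0, "ry": 0.0141, "rz": 0.001, "fingers": 1}
    - {"dx": -0.71, "dy": -0.003, "dz": 0.033, "rx": 0, "ry": 0.0162, "rz": 0.0012, "fingers": 1}
    - {"dx": -0.77, "dy": -0.003, "dz": 0.035, "rx": 0, "ry": 0.0175, "rz": 0.0013, "fingers": 1}
    - {"dx": -0.8, "dy": -0.003, "dz": 0.037, "rx": 0, "ry": 0.0182, "rz": 0.0014, "fingers": 1}
    - {"dx": -0.8, "dy": -0.003, "dz": 0.037, "rx": 0, "ry": 0.0182, "rz": 0.0014, "fingers": 1}

```text
time: 18.02
ee_pos: [0.5851, 0.222, 0.3682]
tcp_rot: [-1.639, -0.002, -1.472]
wrist_force: [0.6, -0.5, -2.0]
gripper_width: 0.0646
```

Run:
```python
from seg import *
s=sense();print(s["time"],s["qpos"].round(3),s["ee_pos"].round(4),s["wrist_force"].round(1),s["gripper_width"])
q=seg([.54,.385,.37],frame(rad(2),rad(4)),8)
p=read_camera("top");save(p,"top11.png",(310,120,450,270),4)
print([(np.round(q["centre"]).tolist(),round(q["conf"],2)) for q in regions_of("radish1_center",p)])
```

```text
18.025 [ 0.267  0.486  2.254  3.33   1.107 -1.646] [0.5851 0.222  0.3682] [ 0.6 -0.5 -2. ] 0.06457776473759103
1 [-0.018, -0.0, -0.001] [-0.0, 0.0004, 0.0] G [0.565 0.227 0.369] q [ 0.29  0.49  2.25  3.36  1.1  -1.66] e 0.0 dq 0.03
2 [-0.065, -0.0, -0.004] [-0.0, 0.0016, 0.0002] G [0.562 0.246 0.37 ] q [ 0.35  0.49  2.22  3.44  1.09 -1.7 ] e 0.0 dq 0.08
3 [-0.131, -0.0, -0.008] [-0.0001, 0.0032, 0.0003] G [0.558 0.272 0.37 ] q [ 0.44  0.5   2.18  3.55  1.07 -1.75] e 0.0 dq 0.11
4 [-0.207, -0.0, -0.013] [-0.0001, 0.005, 0.0005] G [0.553 0.303 0.37 ] q [ 0.53  0.51  2.13  3.67  1.06 -1.82] e 0.0 dq 0.12
5 [-0.283, -0.0, -0.018] [-0.0002, 0.0069, 0.0007] G [0.548 0.333 0.37 ] q [ 0.61  0.52  2.08  3.79  1.05 -1.89] e 0.0 dq 0.11
6 [-0.349, -0.0, -0.022] [-0.0002, 0.0085, 0.0009] G [0.544 0.359 0.37 ] q [ 0.67  0.53  2.03  3.88  1.05 -1.95] e 0.0 dq 0.09
7 [-0.396, -0.0, -0.025] [-0.0002, 0.0096, 0.001] G [0.541 0.378 0.37 ] q [ 0.71  0.54  1.99  3.94  1.05 -1.99] e 0.0 dq 0.06
8 [-0.414, -0.0, -0.026] [-0.0002, 0.0101, 0.0011] G [0.54  0.385 0.37 ] q [ 0.73  0.55  1.98  3.97  1.05 -2.01] e 0.0 dq 0.02
[([377.0, 212.0], 0.67), ([364.0, 195.0], 0.16)]
```

View pics/top11.png

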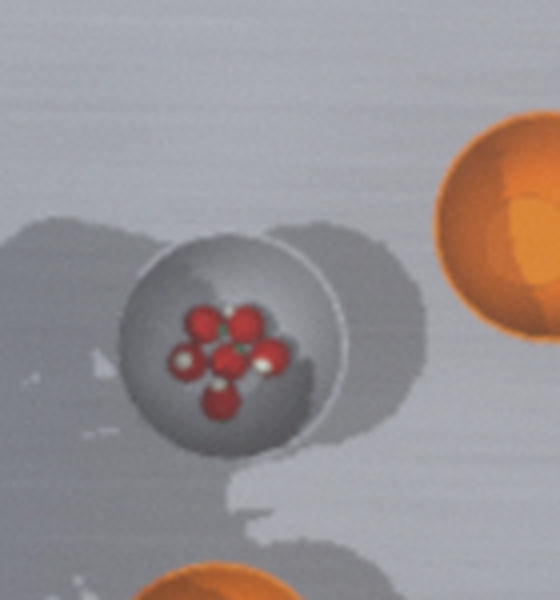

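All six radishes lie in the bowl, at crop (205,325), (247,322), (186,362), (230,362), (270,357) and (221,402), and the bowl hasn't moved. On to the spout.

Call:
apply_moves:
  series:
    - {"dx": -0.018, "dy": 0, "dz": -0.001, "rx": 0, "ry": 0.0004, "rz": 0, "fingers": 1}
    - {"dx": -0.065, "dy": 0, "dz": -0.004, "rx": 0, "ry": 0.0016, "rz": 0, "fingers": 1}
    - {"dx": -0.131, "dy": 0, "dz": -0.008, "rx": 0, "ry": 0.0032, "rz": 0.0003, "fingers": 1}
    - {"dx": -0.207, "dy": 0, "dz": -0.013, "rx": 0, "ry": 0.005, "rz": 0.0005, "fingers": 1}
    - {"dx": -0.283, "dy": 0, "dz": -0.018, "rx": 0, "ry": 0.0069, "rz": 0.0007, "fingers": 1}
    - {"dx": -0.349, "dy": 0, "dz": -0.022, "rx": 0, "ry": 0.0085, "rz": 0.0009, "fingers": 1}
    - {"dx": -0.396, "dy": 0, "dz": -0.025, "rx": 0, "ry": 0.0096, "rz": 0.001, "fingers": 1}
    - {"dx": -0.414, "dy": 0, "dz": -0.026, "rx": 0, "ry": 0.0101, "rz": 0.0011, "fingers": 1}
    - {"dx": -0.414, "dy": 0, "dz": -0.026, "rx": 0, "ry": 0.0101, "rz": 0.0011, "fingers": 1}

```text
time: 19.25
ee_pos: [0.5598, 0.384, 0.3684]
tcp_rot: [-1.639, -0.0, -1.539]
wrist_force: [0.5, 0.6, -1.0]
gripper_width: 0.0642
```

Run:
```python
from seg import *
s=sense();print(s["time"],s["qpos"].round(3),s["ee_pos"].round(4),s["wrist_force"].round(1),s["gripper_width"])
q=seg([.534,.385,.22],frame(rad(-2),rad(30)),10)
```

```text
19.25 [ 0.725  0.551  1.979  3.966  1.051 -2.008] [0.5598 0.384  0.3684] [ 0.5  0.6 -1. ] 0.06420362846595011
1 [-0.0, 0.011, 0.0] [-0.002, 0.0003, 0.0001] G [0.541 0.383 0.366] q [ 0.73  0.55  1.98  3.98  1.04 -2.01] e 0.0 dq 0.01
2 [-0.0, 0.041, 0.001] [-0.0075, 0.0011, 0.0003] G [0.54  0.384 0.354] q [ 0.73  0.56  1.98  4.    1.01 -2.02] e 0.0 dq 0.03
3 [-0.0, 0.086, 0.001] [-0.0157, 0.0022, 0.0007] G [0.54  0.384 0.337] q [ 0.73  0.56  1.97  4.04  0.97 -2.04] e 0.0 dq 0.04
4 [-0.001, 0.139, 0.002] [-0.0255, 0.0036, 0.0011] G [0.539 0.384 0.317] q [ 0.73  0.57  1.96  4.08  0.92 -2.06] e 0.0 dq 0.05
5 [-0.001, 0.198, 0.002] [-0.0363, 0.0051, 0.0016] G [0.538 0.384 0.295] q [ 0.73  0.58  1.95  4.13  0.87 -2.09] e 0.0 dq 0.05
6 [-0.001, 0.256, 0.003] [-0.047, 0.0066, 0.0021] G [0.537 0.384 0.273] q [ 0.73  0.59  1.94  4.18  0.82 -2.12] e 0.0 dq 0.05
7 [-0.001, 0.31, 0.003] [-0.0569, 0.008, 0.0025] G [0.536 0.385 0.252] q [ 0.72  0.61  1.93  4.24  0.77 -2.16] e 0.0 dq 0.05
8 [-0.002, 0.354, 0.003] [-0.065, 0.0091, 0.0028] G [0.535 0.385 0.236] q [ 0.72  0.62  1.92  4.28  0.73 -2.19] e 0.0 dq 0.05
9 [-0.002, 0.384, 0.003] [-0.0705, 0.0099, 0.0031] G [0.534 0.385 0.224] q [ 0.71  0.62  1.91  4.31  0.7  -2.21] e 0.0 dq 0.03
10 [-0.002, 0.395, 0.003] [-0.0725, 0.0102, 0.0032] G [0.534 0.385 0.22 ] q [ 0.71  0.63  1.91  4.33  0.69 -2.22] e 0.0 dq 0.01
```

Call:
apply_moves:
  series:
    - {"dx": 0, "dy": 0.011, "dz": 0, "rx": -0.002, "ry": 0.0003, "rz": 0.0001, "fingers": 1}
    - {"dx": 0, "dy": 0.041, "dz": 0.001, "rx": -0.0075, "ry": 0.0011, "rz": 0.0003, "fingers": 1}
    - {"dx": 0, "dy": 0.086, "dz": 0.001, "rx": -0.0157, "ry": 0.0022, "rz": 0.0007, "fingers": 1}
    - {"dx": -0.001, "dy": 0.139, "dz": 0.002, "rx": -0.0255, "ry": 0.0036, "rz": 0.0011, "fingers": 1}
    - {"dx": -0.001, "dy": 0.198, "dz": 0.002, "rx": -0.0363, "ry": 0.0051, "rz": 0.0016, "fingers": 1}
    - {"dx": -0.001, "dy": 0.256, "dz": 0.003, "rx": -0.047, "ry": 0.0066, "rz": 0.0021, "fingers": 1}
    - {"dx": -0.001, "dy": 0.31, "dz": 0.003, "rx": -0.0569, "ry": 0.008, "rz": 0.0025, "fingers": 1}
    - {"dx": -0.002, "dy": 0.354, "dz": 0.003, "rx": -0.065, "ry": 0.0091, "rz": 0.0028, "fingers": 1}
    - {"dx": -0.002, "dy": 0.384, "dz": 0.003, "rx": -0.0705, "ry": 0.0099, "rz": 0.0031, "fingers": 1}
    - {"dx": -0.002, "dy": 0.395, "dz": 0.003, "rx": -0.0725, "ry": 0.0102, "rz": 0.0032, "fingers": 1}
    - {"dx": -0.002, "dy": 0.395, "dz": 0.003, "rx": -0.0725, "ry": 0.0102, "rz": 0.0032, "fingers": 1}

```text
time: 20.62
ee_pos: [0.5505, 0.3845, 0.2109]
tcp_rot: [-2.094, -0.0, -1.606]
wrist_force: [-0.1, -0.3, -1.2]
gripper_width: 0.0644
```

Run:
```python
from seg import *
s=sense();print(s["time"],s["qpos"].round(3),s["ee_pos"].round(4),s["wrist_force"].round(1),s["gripper_width"])
p=read_camera("side");save(p,"side12.png",(60,250,280,480),2.6)
t=read_camera("top");save(t,"top12.png",(60,160,220,320),3.7)
for n,c in(("s",p),("t",t)):
  print(n,[(np.round(q["centre"]).tolist(),round(q["conf"],2)) for q in regions_of("cup_center",c)])
r=R.from_euler('xyz',s["tcp_rot"]);G=s["ee_pos"]-.0187*r.apply([0,0,1]);c=r.apply(CAX);print("pred cup base",(G-.065*c).round(4),c.round(3))
a=np.linspace(0,2*np.pi,8,endpoint=False);ring=np.stack([np.cos(a),np.sin(a),0*a],1)
b=R.align_vectors([c],[[0,0,1]])[0]
print("rim pred top crop",((proj(t,G+b.apply(ring*.035+[0,0,.025]))-[60,160])*3.7).round().tolist())
print("base pred side crop",((proj(p,G+b.apply(ring*.029+[0,0,-.065]))-[60,250])*2.6).round().tolist())
print("rim pred side crop",((proj(p,G+b.apply(ring*.035+[0,0,.025]))-[60,250])*2.6).round().tolist())
```

```text
20.625 [ 0.712  0.626  1.91   4.328  0.688 -2.225] [0.5505 0.3845 0.2109] [-0.1 -0.3 -1.2] 0.06444642357615007
s [([122.0, 370.0], 0.94)]
t [([516.0, 258.0], 0.98), ([504.0, 198.0], 0.78), ([85.0, 242.0], 0.65), ([249.0, 215.0], 0.52)]
pred cup base [0.5377 0.3849 0.1554] [-0.053  0.002  0.999]
rim pred top crop [[75.0, 232.0], [26.0, 251.0], [5.0, 300.0], [24.0, 350.0], [73.0, 371.0], [122.0, 352.0], [143.0, 303.0], [124.0, 253.0]]
base pred side crop [[165.0, 364.0], [146.0, 399.0], [159.0, 431.0], [195.0, 441.0], [234.0, 422.0], [251.0, 386.0], [237.0, 355.0], [202.0, 346.0]]
rim pred side crop [[122.0, 280.0], [96.0, 324.0], [112.0, 366.0], [160.0, 378.0], [212.0, 354.0], [234.0, 309.0], [217.0, 270.0], [171.0, 258.0]]
```

View pics/side12.png

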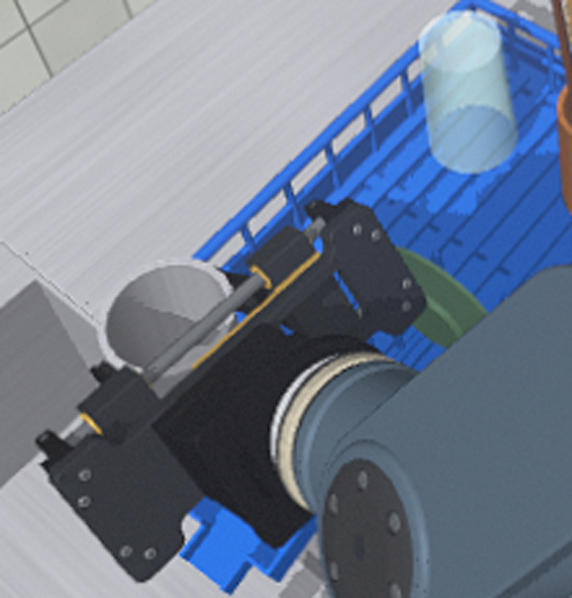

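View pics/top12.png

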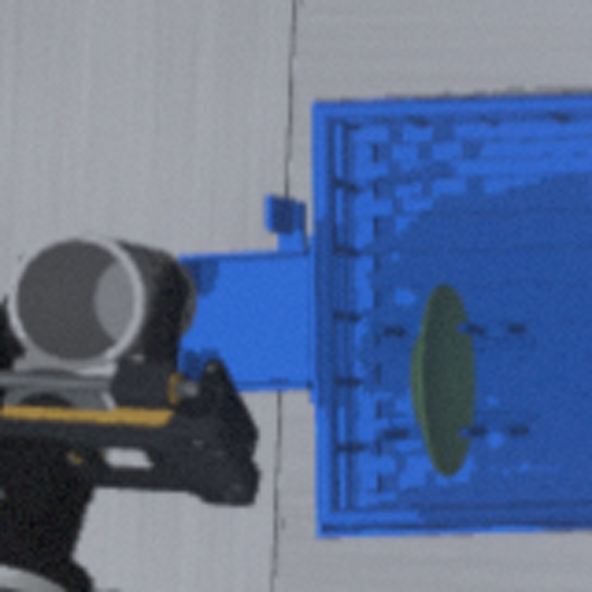

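Run:
```python
from seg import *
q=seg([.5317,.376,.112],frame(rad(-8),A0),12)
r=frame(rad(-8),A0);b=bodymin(r,np.array([.5317,.376,.112]));k=b[b[:,1]<.325];print(k.min(0) if len(k) else None)
```

```text
1 [0.0, 0.005, 0.003] [-0.0002, 0.0003, 0.0002] G [0.534 0.385 0.218] q [ 0.71  0.63  1.91  4.33  0.69 -2.22] e 0.0 dq 0.0
2 [0.002, 0.018, 0.01] [-0.0006, 0.0011, 0.0006] G [0.534 0.385 0.212] q [ 0.71  0.64  1.91  4.32  0.7  -2.21] e 0.0 dq 0.01
3 [0.004, 0.038, 0.02] [-0.0013, 0.0022, 0.0014] G [0.534 0.384 0.204] q [ 0.72  0.66  1.91  4.32  0.7  -2.19] e 0.0 dq 0.02
4 [0.007, 0.062, 0.034] [-0.0022, 0.0037, 0.0023] G [0.533 0.383 0.192] q [ 0.72  0.68  1.91  4.32  0.71 -2.17] e 0.0 dq 0.02
5 [0.01, 0.09, 0.049] [-0.0032, 0.0054, 0.0033] G [0.533 0.382 0.18 ] q [ 0.72  0.7   1.91  4.32  0.72 -2.15] e 0.0 dq 0.02
6 [0.014, 0.12, 0.065] [-0.0042, 0.0072, 0.0044] G [0.533 0.381 0.166] q [ 0.72  0.73  1.9   4.31  0.73 -2.13] e 0.0 dq 0.03
7 [0.017, 0.15, 0.082] [-0.0053, 0.0089, 0.0055] G [0.533 0.379 0.153] q [ 0.72  0.75  1.9   4.31  0.74 -2.1 ] e 0.0 dq 0.03
8 [0.02, 0.178, 0.097] [-0.0063, 0.0106, 0.0065] G [0.532 0.378 0.14 ] q [ 0.72  0.78  1.9   4.31  0.75 -2.08] e 0.0 dq 0.02
9 [0.023, 0.203, 0.11] [-0.0071, 0.0121, 0.0074] G [0.532 0.377 0.129] q [ 0.73  0.8   1.89  4.31  0.76 -2.07] e 0.0 dq 0.02
10 [0.026, 0.222, 0.121] [-0.0078, 0.0133, 0.0081] G [0.532 0.377 0.12 ] q [ 0.73  0.81  1.89  4.31  0.76 -2.05] e 0.0 dq 0.02
11 [0.027, 0.236, 0.128] [-0.0083, 0.014, 0.0086] G [0.532 0.376 0.114] q [ 0.73  0.82  1.89  4.31  0.76 -2.05] e 0.0 dq 0.01
12 [0.028, 0.24, 0.131] [-0.0085, 0.0143, 0.0087] G [0.532 0.376 0.112] q [ 0.73  0.83  1.89  4.31  0.77 -2.04] e 0.0 dq 0.0
[0.33215162 0.28503481 0.10832644]
```

Stop at row 8 first (27 mm higher) for a check.

Call:
apply_moves:
  series:
    - {"dx": 0, "dy": 0.005, "dz": 0.003, "rx": -0.0002, "ry": 0.0003, "rz": 0.0002, "fingers": 1}
    - {"dx": 0.002, "dy": 0.018, "dz": 0.01, "rx": -0.0006, "ry": 0.0011, "rz": 0.0006, "fingers": 1}
    - {"dx": 0.004, "dy": 0.038, "dz": 0.02, "rx": -0.0013, "ry": 0.0022, "rz": 0.0014, "fingers": 1}
    - {"dx": 0.007, "dy": 0.062, "dz": 0.034, "rx": -0.0022, "ry": 0.0037, "rz": 0.0023, "fingers": 1}
    - {"dx": 0.01, "dy": 0.09, "dz": 0.049, "rx": -0.0032, "ry": 0.0054, "rz": 0.0033, "fingers": 1}
    - {"dx": 0.014, "dy": 0.12, "dz": 0.065, "rx": -0.0042, "ry": 0.0072, "rz": 0.0044, "fingers": 1}
    - {"dx": 0.017, "dy": 0.15, "dz": 0.082, "rx": -0.0053, "ry": 0.0089, "rz": 0.0055, "fingers": 1}
    - {"dx": 0.02, "dy": 0.17, "dz": 0.093, "rx": -0.0063, "ry": 0.0106, "rz": 0.0065, "fingers": 1}
    - {"dx": 0.021, "dy": 0.178, "dz": 0.097, "rx": -0.0085, "ry": 0.0143, "rz": 0.0087, "fingers": 1}
    - {"dx": 0.021, "dy": 0.178, "dz": 0.097, "rx": -0.0085, "ry": 0.0143, "rz": 0.0087, "fingers": 1}

```text
time: 22.08
ee_pos: [0.5484, 0.3767, 0.1297]
tcp_rot: [-2.147, 0.0, -1.71]
wrist_force: [0.4, -0.3, -1.7]
gripper_width: 0.0646
```

```bash
cat > chk.py <<'E'
from seg import *
import sys
n=sys.argv[1]
s=sense();print(s["time"],s["qpos"].round(3),s["ee_pos"].round(4),s["wrist_force"].round(1),s["gripper_width"])
p=read_camera("side");save(p,"side%s.png"%n,(60,270,280,480),2.6)
t=read_camera("top");save(t,"top%s.png"%n,(60,160,220,320),3.7)
r=R.from_euler('xyz',s["tcp_rot"]);G=s["ee_pos"]-.0187*r.apply([0,0,1]);c=r.apply(CAX);print("pred cup base",(G-.065*c).round(4),c.round(3))
a=np.linspace(0,2*np.pi,8,endpoint=False);ring=np.stack([np.cos(a),np.sin(a),0*a],1);b=R.align_vectors([c],[[0,0,1]])[0]
print("rim pred top crop",((proj(t,G+b.apply(ring*.035+[0,0,.025]))-[60,160])*3.7).round().tolist())
print("rim pred side crop",((proj(p,G+b.apply(ring*.035+[0,0,.025]))-[60,270])*2.6).round().tolist())
seg([.5317,.376,.112],frame(rad(-8),A0),4)
E
python3 chk.py 13
```

```text
22.075 [ 0.729  0.773  1.878  4.381  0.744 -2.132] [0.5484 0.3767 0.1297] [ 0.4 -0.3 -1.7] 0.06464737611913833
pred cup base [0.5329 0.3789 0.0748] [ 0. -0.  1.]
rim pred top crop [[149.0, 245.0], [103.0, 263.0], [82.0, 308.0], [99.0, 355.0], [144.0, 375.0], [190.0, 356.0], [211.0, 311.0], [194.0, 264.0]]
rim pred side crop [[168.0, 296.0], [146.0, 338.0], [160.0, 376.0], [205.0, 387.0], [251.0, 364.0], [271.0, 321.0], [255.0, 285.0], [213.0, 275.0]]
1 [0.001, 0.009, 0.006] [0.0, 0.0, 0.0] G [0.532 0.378 0.136] q [ 0.73  0.78  1.88  4.37  0.75 -2.12] e 0.0 dq 0.01
2 [0.003, 0.03, 0.019] [0.0, 0.0, 0.0] G [0.532 0.377 0.126] q [ 0.73  0.8   1.88  4.35  0.75 -2.09] e 0.0 dq 0.03
3 [0.006, 0.05, 0.031] [0.0, 0.0, 0.0] G [0.532 0.376 0.116] q [ 0.73  0.82  1.89  4.32  0.76 -2.06] e 0.0 dq 0.03
4 [0.007, 0.06, 0.037] [0.0, 0.0, 0.0] G [0.532 0.376 0.112] q [ 0.73  0.83  1.89  4.31  0.77 -2.04] e 0.0 dq 0.01
```

View pics/side13.png

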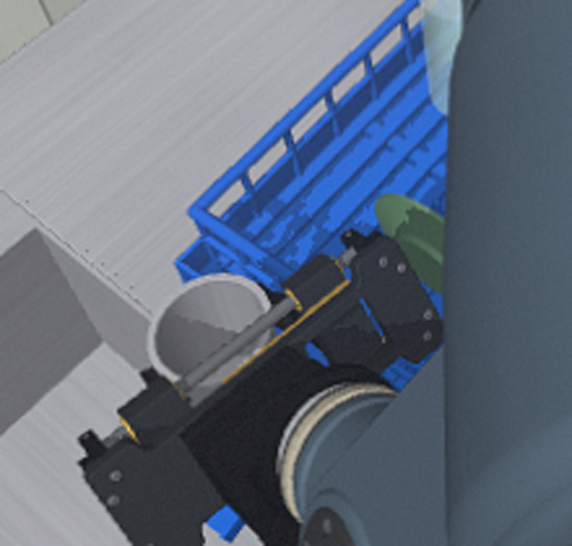

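View pics/top13.png

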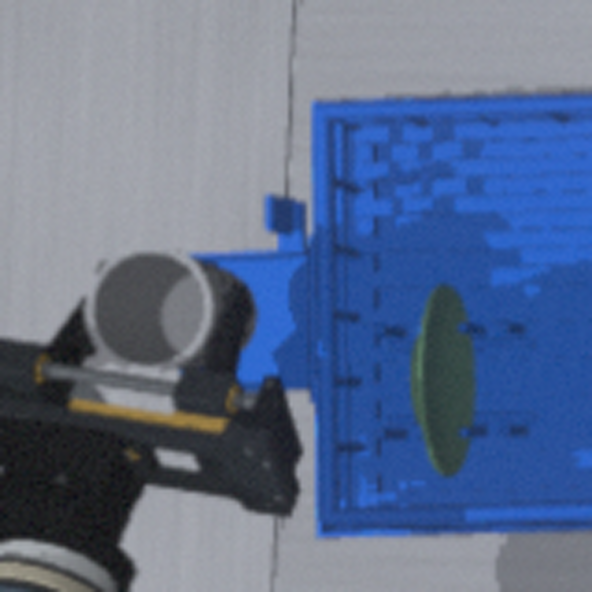

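The rim sits within about 2 mm of the prediction in both views, so I'm lowering it the last 27 mm.

Call:
apply_moves:
  series:
    - {"dx": 0.001, "dy": 0.007, "dz": 0.005, "rx": 0, "ry": 0, "rz": 0, "fingers": 1}
    - {"dx": 0.002, "dy": 0.018, "dz": 0.012, "rx": 0, "ry": 0, "rz": 0, "fingers": 1}
    - {"dx": 0.004, "dy": 0.032, "dz": 0.02, "rx": 0, "ry": 0, "rz": 0, "fingers": 1}
    - {"dx": 0.005, "dy": 0.045, "dz": 0.028, "rx": 0, "ry": 0, "rz": 0, "fingers": 1}
    - {"dx": 0.007, "dy": 0.055, "dz": 0.034, "rx": 0, "ry": 0, "rz": 0, "fingers": 1}
    - {"dx": 0.007, "dy": 0.06, "dz": 0.037, "rx": 0, "ry": 0, "rz": 0, "fingers": 1}
    - {"dx": 0.007, "dy": 0.06, "dz": 0.037, "rx": 0, "ry": 0, "rz": 0, "fingers": 1}
    - {"dx": 0.007, "dy": 0.06, "dz": 0.037, "rx": 0, "ry": 0, "rz": 0, "fingers": 1}
    - {"dx": 0.007, "dy": 0.06, "dz": 0.037, "rx": 0, "ry": 0, "rz": 0, "fingers": 1}
    - {"dx": 0.007, "dy": 0.06, "dz": 0.037, "rx": 0, "ry": 0, "rz": 0, "fingers": 1}

```text
time: 23.42
ee_pos: [0.5471, 0.3737, 0.1019]
tcp_rot: [-2.147, -0.0, -1.71]
wrist_force: [0.4, -0.4, -2.1]
gripper_width: 0.0642
```

```bash
python3 chk.py 14
python3 - <<'E'
from h import *
t=read_camera("top");save(t,"full14.png")
s=sense();print(s["dq"].round(3))
E
```

```text
23.425 [ 0.727  0.827  1.887  4.314  0.766 -2.044] [0.5471 0.3737 0.1019] [ 0.4 -0.4 -2.1] 0.0642422423314957
pred cup base [0.5316 0.3759 0.0471] [0. 0. 1.]
rim pred top crop [[173.0, 251.0], [128.0, 269.0], [108.0, 313.0], [124.0, 358.0], [168.0, 378.0], [214.0, 360.0], [234.0, 315.0], [217.0, 270.0]]
rim pred side crop [[185.0, 317.0], [163.0, 358.0], [178.0, 396.0], [221.0, 406.0], [266.0, 383.0], [286.0, 341.0], [270.0, 306.0], [229.0, 296.0]]
1 [-0.0, -0.0, 0.0] [0.0, -0.0, 0.0] G [0.532 0.376 0.112] q [ 0.73  0.83  1.89  4.31  0.77 -2.04] e 0.0 dq 0.0
2 [-0.0, -0.0, 0.0] [0.0, -0.0, 0.0] G [0.532 0.376 0.112] q [ 0.73  0.83  1.89  4.31  0.77 -2.04] e 0.0 dq 0.0
3 [-0.0, -0.0, 0.0] [0.0001, -0.0, 0.0] G [0.532 0.376 0.112] q [ 0.73  0.83  1.89  4.31  0.77 -2.04] e 0.0 dq 0.0
4 [-0.0, -0.0, 0.0] [0.0001, -0.0, 0.0] G [0.532 0.376 0.112] q [ 0.73  0.83  1.89  4.31  0.77 -2.04] e 0.0 dq 0.0
[-0.002 -0.    -0.001 -0.001 -0.002  0.001]
```

View pics/side14.png

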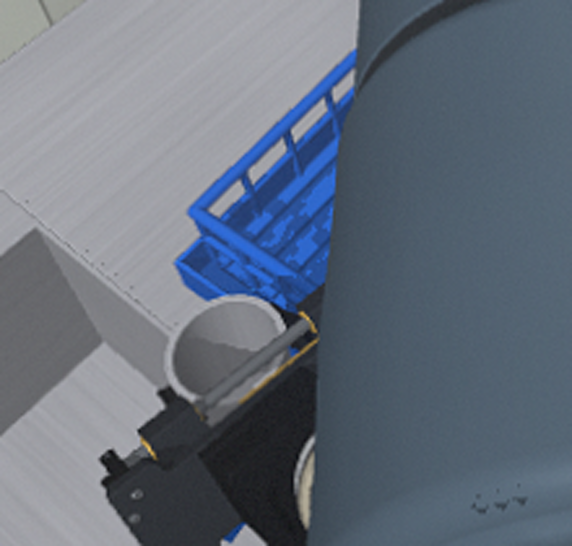

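View pics/top14.png

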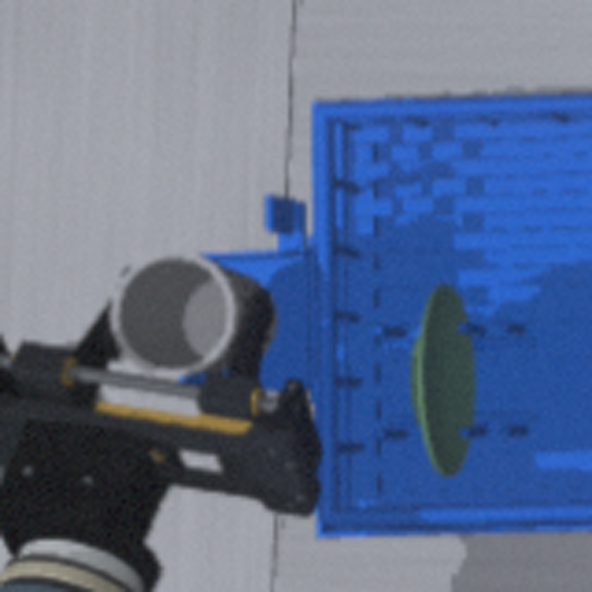

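View pics/full14.png

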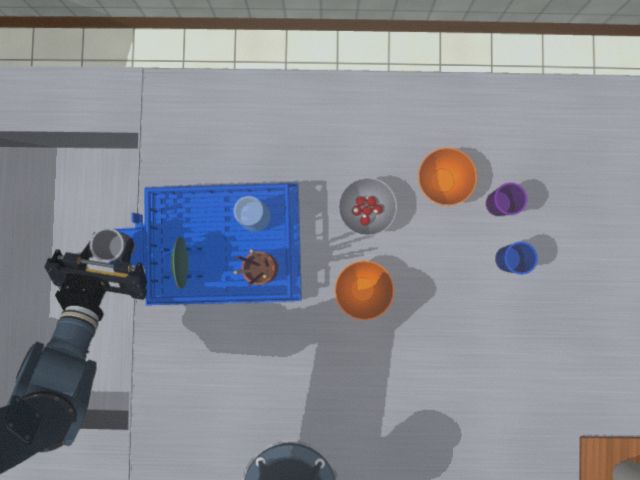

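Call:
apply_moves:
  series:
    - {"dx": 0.003, "dy": 0, "dz": 0, "rx": 0, "ry": 0, "rz": 0, "fingers": 1}
    - {"dx": 0.007, "dy": 0, "dz": 0, "rx": 0, "ry": 0, "rz": 0, "fingers": 1}
    - {"dx": 0.009, "dy": 0, "dz": 0, "rx": 0, "ry": 0, "rz": 0, "fingers": 1}
    - {"dx": 0.009, "dy": 0, "dz": 0, "rx": 0, "ry": 0, "rz": 0, "fingers": 1}
    - {"dx": 0.009, "dy": 0, "dz": 0, "rx": 0, "ry": 0, "rz": 0, "fingers": 1}
    - {"dx": 0.009, "dy": 0, "dz": 0, "rx": 0, "ry": 0, "rz": 0, "fingers": 1}
    - {"dx": 0.009, "dy": 0, "dz": 0, "rx": 0, "ry": 0, "rz": 0, "fingers": 1}

```text
time: 24.45
ee_pos: [0.5466, 0.3702, 0.1017]
tcp_rot: [-2.147, -0.0, -1.71]
wrist_force: [-1.0, -0.7, -0.9]
gripper_width: 0.0645
```

Run:
```python
from plan import *
s=sense();r=R.from_euler('xyz',s["tcp_rot"]);G=s["ee_pos"]-.0187*r.apply([0,0,1]);print((G-.065*r.apply(CAX)).round(4),r.apply(CAX).round(3),s["dq"].round(3),s["gripper_width"],s["wrist_force"].round(1),s["time"])
job_done()
```

```text
[0.531  0.3724 0.0469] [0.001 0.    1.   ] [ 0.001  0.001  0.     0.001 -0.002  0.001] 0.0645021013747057 [-1.  -0.7 -0.9] 24.45
the job is handed in; nothing more can be done
```

I tipped all six radishes from the steel straining cup into the steel rice bowl, then carried the empty cup over the rack. It is now held still above the drainer's spout, and I handed the job in at about 24.5 s. No verdict was reported.

**Radishes and bowl:** the top picture taken after the pour shows all six radishes in the bowl. The bowl was at the same place in the picture as at the start, and the cup was empty.

**Cup position:** by arm pose its underside is at about (0.531, 0.372, 0.047) m. I put the spout mouth at about (0.532, 0.372, 0.019) m from the pictures, so the cup is centred to about 1 mm and roughly 28 mm above the edges. Its tilt is about 0.001 rad, and the grip opening was 64.5 mm, holding steady.

**Contact and dishes:** I saw no sign of the cup touching the drainer, and the wrist force stayed at 1–2 N. The tumbler, chopstick cup and saucer look unmoved in the last full top picture.

**Disagreements:**
- **Cup rim:** in the pictures it was up to about 2 mm from where the arm pose put it.
- **Spout corners:** my two-camera estimates for the two −x corners disagreed by 4–6 mm, so the spout height is only good to a few millimetres.
- **Radish network:** it found only two radishes in the bowl, so the count of six is mine from the picture.
- **Last shift:** I took no picture after the final sideways shift of about 3.5 mm that centred the cup.

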